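Weigh out hex nuts with a scoop

TASK

Scoop up at least three of the four nuts from the tote (its corner makes a good backstop to drive them into the scoop), without touching the nuts with the fingers, and stand the filled scoop on the scale's platter and let go so that it is weighed. Then take the scoop again, gripped so that it can be tipped well over, and empty it into the open carton, tipping it more than 50 degrees so that no nut stays in it. Finally put the scoop down upright away from the carton and let go; every nut must end in the carton (at least three) or the tote, and the tin, tape roll and wrench stay where they are.

Things in the scene. Friction and masses are not known exactly. Their poses are not given: they have to be found in the camera images.
- tote: grey open parts tote, fixed, outside 310 (x) x 210 (y) x 60 mm high, walls and floor 5 mm (inside 300 x 200, inner floor at z = 5); a thin rim at the top makes it 321 x 221. Origin: centre of its underside, z up. The nuts lie flat in its corner between the +x end wall and the -y side wall: centres at most 100 mm from the end wall, 85 mm from the side wall
- scoop: loose flat-bottomed aluminium hand scoop, 0.2 to 0.42 kg, 125 long (x) x 100 wide (y), standing flat on the bench at first. Origin: centre of its underside, z up; +x is the open mouth. Floor 3 mm thick, 1.5 at the mouth's lip. Side walls 3 mm thick, 40 high, but only 17 over the last 22 mm before the mouth; back wall 40 high. Handle: see scoop_grip
- scoop_grip (a point): point on the axis of the scoop's handle, near above the centre of mass: scoop frame (-5, 0, 75) mm, same axes. Handle: a black bar over the bowl, 16 wide (y), 18 tall, along x from -62 to +38, 66 high at its underside, held by a post at its back end. It may be pinched across y from straight above, or with the gripper leaning forward or back along x
- scoop_lip (a point): middle of the scoop's front lip, on its underside: scoop frame (62.5, 0, 0) mm; axes as the scoop's
- scale: bench scale, fixed, square steel platter 160 x 160 mm, flat, its top 50 mm above the bench. Origin: centre of its underside
- carton: open cardboard carton, fixed to the bench, 160 x 160 mm outside, 60 high, walls and floor 4 mm. Origin: centre of its underside
- nut0: plain steel hex nut, loose, 30 mm across flats, 34.6 across corners, 16 thick, edges chamfered 2.5 mm, 60 g, smooth: friction 0.28 to 0.42 on scoop and tote; the four are alike. Origin: centre of its underside when built
- nut1: plain steel hex nut, loose, 30 mm across flats, 34.6 across corners, 16 thick, edges chamfered 2.5 mm, 60 g, smooth: friction 0.28 to 0.42 on scoop and tote; the four are alike. Origin: centre of its underside when built
- nut2: plain steel hex nut, loose, 30 mm across flats, 34.6 across corners, 16 thick, edges chamfered 2.5 mm, 60 g, smooth: friction 0.28 to 0.42 on scoop and tote; the four are alike. Origin: centre of its underside when built
- nut3: plain steel hex nut, loose, 30 mm across flats, 34.6 across corners, 16 thick, edges chamfered 2.5 mm, 60 g, smooth: friction 0.28 to 0.42 on scoop and tote; the four are alike. Origin: centre of its underside when built
- tin: bystander: upright tin can, 68 mm diameter, 100 high; origin at its underside's centre
- tape: bystander: tape roll lying flat, 100 mm diameter, 48 high; origin at its underside's centre
- wrench: bystander: steel wrench lying on the bench; origin under its middle
There are look-alikes about, which are no part of the job. What is shaped like the scoop but orange or turquoise is not meant.

How it is judged:
By the outcome, as a careful person would: the job done as asked, in the order asked, and still so for the second after the job is handed in, with the robot touching nothing.
It also fails if it takes over 72 s, if anything falls off the work surface, if the arm or the gripper's body presses on something with over 40 N, if the wrist force passes 120 N, or if a joint passes its speed limit or range.

ROBOT

A 6-joint arm with a two-finger parallel gripper is mounted at the origin on the work surface. World frame = base frame: x ahead of the robot, y to its left, z up, the work surface at z = 0. Lengths are in m, angles in degrees, forces in N, time in s.
With the tool pointing down it reaches from about 0.4 to 0.825 m from the base axis. Payload 7 kg.
Tool frame: the origin (TCP) lies midway between the tips of the shut fingers; the grasp point (between the pads) lies 19 mm behind it (grip_depth is the distance from the TCP to the grasp point, in m); z points along the fingers, y is the direction in which the jaws open and shut (so a half turn about z gives the same grasp; the last joint's range is limited). The gripper opens to 88 mm and grips with 3 to 60 N. Pads are 19 mm wide; open, the fingers measure 130 mm over their backs; the gripper's body (78 mm by 193 mm) begins 47 mm behind the grasp point.
Start: joints at [88.871, 20.546, 0.682, 0, -70.136, -16.507], TCP at [0.205, 0.643, 0.227] pointing down, gripper open.
Joint ranges: [-176.03, 176.03], [-82.01, 121.73], [-58.28, 71.71], [-173.87, 95.51], [-174.79, -0.11], [-173.66, 173.66]. Speed limits (degrees/s): [136.94, 136.94, 172.46, 180, 180, 180].

INTERFACE

Orientations are given as [roll, pitch, yaw] about the fixed x, y, z axes, in that order (R = Rz(yaw) Ry(pitch) Rx(roll)).
In Python, from plant import * gives the robot as it stands.
- The arm moves only by the shell command python3 -m inch 'ROWS'. ROWS is JSON, a list of rows, each an object of numbers: "ax", "ay", "az": the turn, a rotation vector about the tool's x, y, z in degrees; "dx", "dy", "dz": the shift along the tool's x, y, z in mm; "fingers": the finger opening in mm, from 0 to 87.6. In form: [{"ax": .., "ay": .., "az": .., "dx": .., "dy": .., "dz": .., "fingers": ..}, ...]. A call has 1 to 8 rows; each row is the pose to reach, as a shift and turn from the pose commanded when the call began, along the tool's axes at that moment; what a row does not reach only later rows make up. A row lasts 1/8 s, in which the tool goes at most 62.5 mm and 10.7 degrees, less where a joint would pass 70% of its speed; a pose out of reach is approached as far as the arm can. A call with a gripper value outside its range is refused whole. The fingers move at their own pace and stop on an object; the grip force is fixed at half the most. Time passes only in rows, so rows that repeat a pose let the fingers close. It gives the time, the measured TCP pose, the force and the opening at its end, in the units of the state.
- get_obs(): the state, without advancing time (a new reading comes with each control period).
- snapshot(name): name is "scene" or "top" or "wrist"; returns a dict with "image" (400x640x3 uint8, red, green, blue), "fx", "fy", "cx", "cy" (pixels), "rvec" (rotation vector, rad) and "tvec" (3), from world to camera coordinates, as OpenCV has them. Camera axes: x right, y down, z forward; pixel columns grow to the right and rows downward; lengths in m; the calibration is good to about 2 mm. A picture is of the moment at which its call begins. There is no depth.
- close_job(): hands the job in, once; it reports no verdict.
Trained networks look in the newest picture that a camera, given by its name, has taken for a name from the list of things; names that differ only in an ending like _2 or _b are one class to them, and where a whole thing is asked for, a point or a joint stands for the part that bears it (a point fixed in the world has none). Each returns a list of dicts, best first, with "score" (0 to 1); they miss things now and then, are a little off and sometimes report something else, mostly with a low value. They report only what shows in the picture. A call takes as long as a camera call. They do not tell look-alikes from the thing itself.
- search_frame(target, camera): "bbox" ([centre column, centre row, width, height] in pixels, round what is visible of it).
- trace(target, camera): "mask" (400x640 bool, what is visible of it) and "bbox" ([centre column, centre row, width, height] in pixels, round what is visible of it).
- landmark_of(target, camera): "position" ([column, row] in pixels: a listed point, or the origin of a listed thing).
The state is a dict: "clock": time; "joint_pos": joint angles; "qvel": joint speeds; "tau": joint torques, N m; "tool_pos": TCP position; "orientation": TCP orientation; "force": force on the tool from outside, world axes, zero at the start; "moment": the same for the moment, N m; "opening": finger opening in m.
Only numpy, scipy, OpenCV 4.12 (cv2) and the standard library are available. Lean on these libraries where they do the work, as an engineer would, in place of code of your own. Each camera call takes 0.05 s, during which the arm holds its last target.

## Working session

There is one attempt and no reset: what is moved stays moved. The work goes in short steps, Python scripts to look and compute and a shell command to move; the robot and the scene stay as the last step left them, time stands still between calls to the robot, and variables do not carry over. Pictures are saved under pics/ and viewed, and the job is handed in when it is done.

```bash
ls; mkdir -p pics; python3 - <<'E'
from plant import *
import cv2
print(get_obs())
for n in ["scene","top","wrist"]:
    s=snapshot(n); cv2.imwrite(f"pics/a_{n}.png",s["image"][:,:,::-1]); print(n,{k:v for k,v in s.items() if k!="image"})
E
```

```text
pics
{'clock': 0.0, 'joint_pos': array([ 8.88710926e+01,  2.05900535e+01,  6.32548343e-01, -1.96080454e-02,
       -7.01341570e+01, -1.65094031e+01]), 'qvel': array([-0.06723742,  0.04489652,  0.00308851, -0.00513002, -0.00219678,
       -0.02494764]), 'tau': array([-1.03976232e-03, -5.82718384e+01,  2.93053150e+01,  6.99693024e+00,
        6.76166557e-03, -1.65766774e-04]), 'tool_pos': array([0.20438235, 0.64280002, 0.22563057]), 'orientation': array([ 1.79906878e+02, -8.37750437e-03, -1.76449816e+01]), 'force': array([-0.06955086,  0.1873671 ,  0.70669726]), 'moment': array([-0.03002927,  0.0065888 ,  0.01169743]), 'opening': 0.08795465457506553}
scene {'fx': 385.91055251607645, 'fy': 385.91055251607645, 'cx': 314.53872796685357, 'cy': 200.092195652413, 'rvec': array([ 2.32853883,  0.8241153 , -0.29809816]), 'tvec': array([-0.35880488, -0.23962949,  1.69143869])}
top {'fx': 459.00725821356434, 'fy': 459.00725821356434, 'cx': 318.0778748293538, 'cy': 206.03901232076112, 'rvec': array([ 2.1253543 , -2.17362787,  0.15293943]), 'tvec': array([-0.09037698,  0.50126655,  1.28599508])}
wrist {'fx': 302.06691876157925, 'fy': 302.06691876157925, 'cx': 312.43648039329844, 'cy': 201.98476623846574, 'rvec': array([-1.74105693,  2.38232453,  0.34143487]), 'tvec': array([ 0.67339817, -0.03694663,  0.39073509])}
```

View pics/a_top.png

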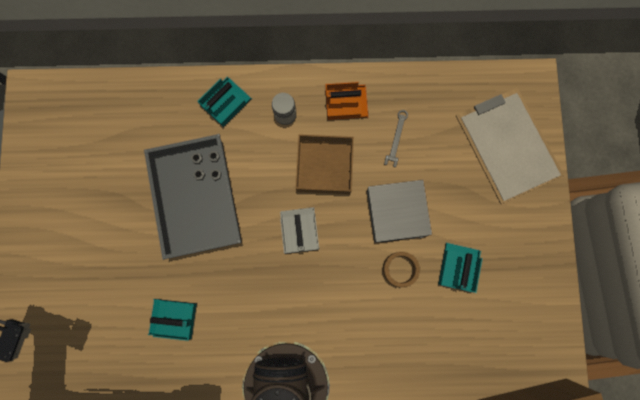

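View pics/a_scene.png

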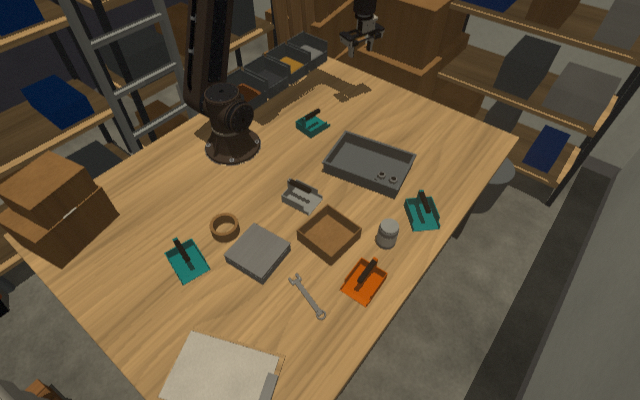

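View pics/a_wrist.png

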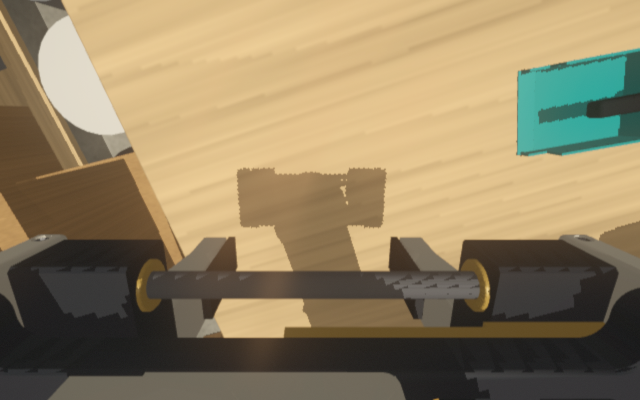

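The top view shows the aluminium scoop at (300,231), the tote at (194,197) with nuts near (207,165), the carton at (325,165) and the scale at (400,211). The scene view agrees. Next I'll measure.

```bash
cat > h.py <<'E'
from plant import *
import numpy as np, cv2
from scipy.spatial.transform import Rotation as R
def snap(n,f=None,crop=None,k=1):
    s=snapshot(n)
    if f:
        im=s["image"][:,:,::-1]
        if crop: im=im[crop[1]:crop[3],crop[0]:crop[2]]
        cv2.imwrite("pics/"+f,cv2.resize(im,None,fx=k,fy=k,interpolation=cv2.INTER_CUBIC))
    return s
def ray(s,p):
    Rm=cv2.Rodrigues(s["rvec"])[0]; c=-Rm.T@s["tvec"]
    d=Rm.T@np.array([(p[0]-s["cx"])/s["fx"],(p[1]-s["cy"])/s["fy"],1]); return c,d
def atz(s,p,z):
    c,d=ray(s,p); return c+d*(z-c[2])/d[2]
def proj(s,P):
    P=np.atleast_2d(P)@cv2.Rodrigues(s["rvec"])[0].T+s["tvec"]
    return np.c_[P[:,0]/P[:,2]*s["fx"]+s["cx"],P[:,1]/P[:,2]*s["fy"]+s["cy"]]
E
python3 - <<'E'
from h import *
np.set_printoptions(precision=4,suppress=True)
zs=dict(tote=0,scoop=0,scoop_grip=.075,scoop_lip=0,scale=0,carton=0,nut0=.005,tin=0,tape=0,wrench=0)
for cam in ["top","scene"]:
    s=snap(cam)
    cv2.imwrite(f"pics/b_{cam}.png",cv2.resize(s["image"][100:280,140:460,::-1],None,fx=2.5,fy=2.5,interpolation=cv2.INTER_CUBIC))
    for t,z in zs.items():
        for d in landmark_of(t,cam)[:5]:
            print(cam,t,round(d["score"],2),np.round(d["position"],1),atz(s,d["position"],z)[:2])
    if cam=="top":
      for t,z in dict(tote=.06,carton=.06,scale=.05,scoop=0.04).items():
        for d in trace(t,cam)[:5]:
            m=d["mask"].astype(np.uint8)
            c=max(cv2.findContours(m,0,2)[0],key=cv2.contourArea)
            pts=np.array([atz(s,p[0],z)[:2] for p in c],np.float32)
            print(t,round(d["score"],2),cv2.minAreaRect(pts))
E
```

```text
top tote 0.95 [200.7 199.7] [0.5308 0.2454]
top scoop 0.94 [176.2 320.2] [0.184  0.3107]
top scoop 0.91 [344.3 104. ] [ 0.8167 -0.1888]
top scoop 0.79 [297.6 231.8] [ 0.4291 -0.04  ]
top scoop 0.79 [226.4 100. ] [0.8375 0.1709]
top scoop 0.72 [460.3 266. ] [ 0.3191 -0.5105]
top scoop_grip 0.84 [296.3 230.2] [ 0.4273 -0.0396]
top scoop_grip 0.82 [220.9  97.4] [0.8165 0.1719]
top scoop_grip 0.75 [164.6 318.6] [0.1963 0.3193]
top scoop_grip 0.59 [346.3  93.6] [ 0.8198 -0.1904]
top scoop_grip 0.57 [466.9 266.7] [ 0.3165 -0.5054]
top scoop_lip 0.9 [151.8 315.3] [0.1993 0.3807]
top scoop_lip 0.84 [462.5 245. ] [ 0.3797 -0.5209]
top scoop_lip 0.81 [366.5 102.9] [ 0.8187 -0.2567]
top scoop_lip 0.67 [298.2 209. ] [ 0.4966 -0.0428]
top scoop_lip 0.66 [236.9  87.6] [0.8765 0.139 ]
top scale 0.62 [396.7 211.5] [ 0.4826 -0.3333]
top carton 0.79 [324.9 166.5] [ 0.6231 -0.1248]
top nut0 0.59 [196.7 157.2] [0.6589 0.2577]
top nut0 0.51 [214.3 158.1] [0.655  0.2051]
top nut0 0.47 [202.6 177.3] [0.5973 0.2393]
top nut0 0.42 [216.  174.4] [0.6052 0.1996]
top tin 0.9 [285.9 113.3] [ 0.7912 -0.0103]
top 
[... 1572 characters left out ...]
17 0.3142]
scene scoop_lip 0.92 [352.6 298.1] [ 0.8255 -0.2569]
scene scoop_lip 0.89 [324.4 120.4] [0.2062 0.3888]
scene scoop_lip 0.85 [197.8 275.5] [ 0.3787 -0.5146]
scene scoop_lip 0.8 [425.5 231.3] [0.8801 0.1217]
scene scoop_lip 0.66 [304.4 202.7] [ 0.453  -0.0515]
scene scale 0.73 [259.2 258. ] [ 0.4902 -0.3378]
scene carton 0.57 [329.2 238.3] [ 0.6275 -0.1219]
scene nut0 0.52 [391.  179.5] [0.6492 0.2577]
scene nut0 0.47 [381.6 178.6] [0.6171 0.2381]
scene nut0 0.21 [369.  169.9] [0.5502 0.2469]
scene tin 0.72 [386.2 242.5] [ 0.7954 -0.0091]
scene tape 0.91 [226.8 231.5] [ 0.3213 -0.3317]
scene wrench 0.56 [308.5 295. ] [ 0.7094 -0.3371]
scene wrench 0.21 [392.8 178.7] [0.6507 0.2705]
```

```bash
python3 -c "print(1)"
```

```text
1
```

View pics/b_top.png

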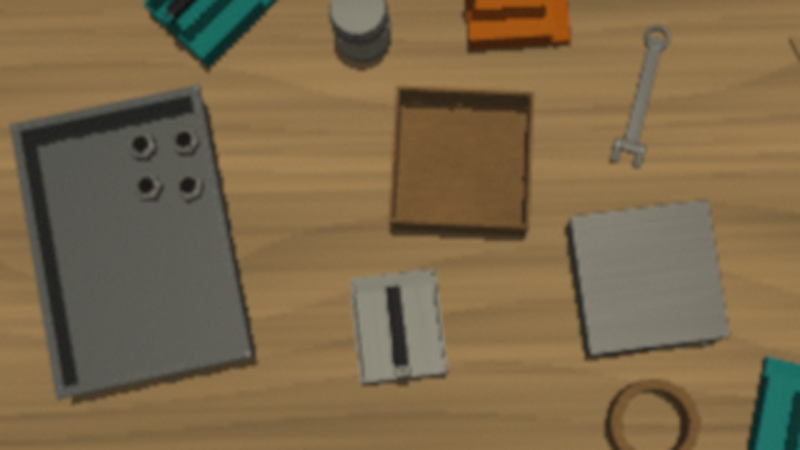

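View pics/b_scene.png

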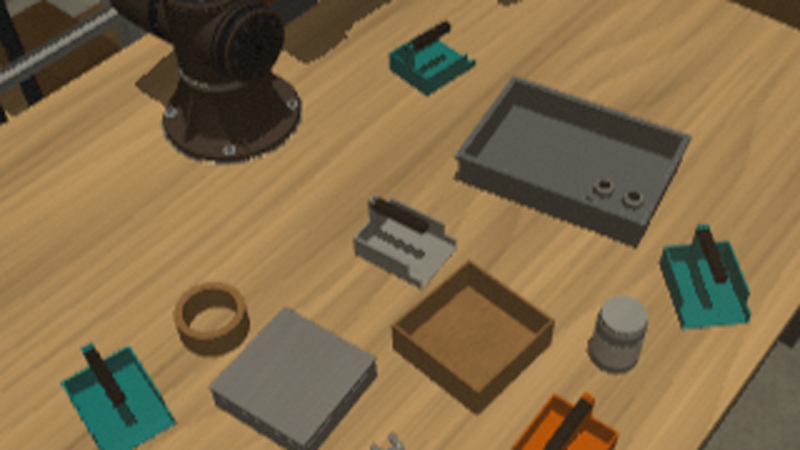

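```bash
cat > fit.py <<'E'
from h import *
from scipy.optimize import minimize
def box(x0,x1,y0,y1,z0,z1): return np.array([[x,y,z] for x in(x0,x1) for y in(y0,y1) for z in(z0,z1)])/1000.
M=dict(
 tote=[box(-155,155,-105,105,0,60),box(-160.5,160.5,-110.5,110.5,57,60)],
 carton=[box(-80,80,-80,80,0,60)],
 scale=[box(-80,80,-80,80,46,50)],
 scoop=[box(-62.5,62.5,-50,50,0,2),box(-62.5,40.5,-50,-47,0,40),box(-62.5,40.5,47,50,0,40),box(40.5,62.5,-50,-47,0,17),box(40.5,62.5,47,50,0,17),box(-62.5,-59.5,-50,50,0,40),box(-62,38,-8,8,66,84),box(-62,-56,-8,8,0,84)])
def sil(s,boxes,p,z0=0,k=4):
    Rz=R.from_euler('z',p[2],degrees=True).as_matrix()
    m=np.zeros((400*k,640*k),np.uint8)
    for b in boxes:
        u=proj(s,b@Rz.T+[p[0],p[1],z0]); u=(u+.5)*k
        h=cv2.convexHull(np.round(u*16).astype(np.int32).reshape(-1,1,2))
        cv2.fillConvexPoly(m,h,1,shift=4)
    return cv2.resize(m.astype(np.float32),(640,400),interpolation=cv2.INTER_AREA)
def fit(name,views,p0):
    def c(q):
        e=0
        p=[p0[0]+q[0]*.01,p0[1]+q[1]*.01,p0[2]+q[2]*5]
        for s,m in views:
            a=sil(s,M[name],p); e+=np.abs(a-m).sum()/m.sum()
        return e
    r=minimize(c,[0,0,0],method="Nelder-Mead",options=dict(initial_simplex=[[0,0,0],[1,0,0],[0,1,0],[0,0,1]],xatol=.01,fatol=1e-5))
    q=r.x; return np.array([p0[0]+q[0]*.01,p0[1]+q[1]*.01,p0[2]+q[2]*5]),r.fun
def getmask(name,cam,s,near):
    best=None
    for d in trace(name,cam):
        m=d["mask"]; 
        if m.sum()<100: continue
        ys,xs=np.nonzero(m); w=atz(s,(xs.mean(),ys.mean()),.03)[:2]
        e=np.hypot(*(w-near))
        if best is None or e<best[0]: best=(e,m.astype(np.float32))
    return best[1] if best and best[0]<.08 else None
E
python3 - <<'E'
from fit import *
np.set_printoptions(precision=4,suppress=True)
G=dict(tote=(.531,.245,11),carton=(.623,-.125,0),scale=(.483,-.333,6),scoop=(.429,-.042,5))
S={c:snap(c) for c in("top","scene")}
for n,p in G.items():
    V={}
    for c in S:
        m=getmask(n,c,S[c],p[:2])
        if m is not None: V[c]=(S[c],m)
    for k in V: print(n,k,*fit(n,[V[k]],p))
    if len(V)>1: print(n,"both",*fit(n,list(V.values()),p))
print(get_obs()["clock"])
E
```

```text
tote top [ 0.5346  0.2564 10.8795] 0.06066501513123512
tote scene [ 0.5382  0.2546 10.3045] 0.04790778085589409
tote both [ 0.5365  0.2563 10.6322] 0.11994098126888275
carton top [ 0.6217 -0.123  -4.3743] 0.026232175529003143
carton scene [ 0.6259 -0.1249 -4.2251] 0.025902334600687027
carton both [ 0.6234 -0.1237 -4.3959] 0.07581612467765808
scale top [ 0.4771 -0.33    6.4074] 0.04475587606430054
scale scene [ 0.4966 -0.3439  5.5865] 0.11253800988197327
scale both [ 0.4801 -0.3328  6.7822] 0.30131328105926514
scoop top [ 0.4321 -0.0456  5.6695] 0.0573926605284214
scoop scene [ 0.4361 -0.0483  5.5946] 0.03771442919969559
scoop both [ 0.4343 -0.0467  4.8024] 0.12661027908325195
1.95
```

```bash
python3 - <<'E'
from h import *
np.set_printoptions(precision=4,suppress=True)
o=get_obs(); s=snap("wrist")
Rt=R.from_euler('xyz',o["orientation"],degrees=True).as_matrix()
Rm=cv2.Rodrigues(s["rvec"])[0]; c=-Rm.T@s["tvec"]
print("cam in tool",Rt.T@(c-o["tool_pos"])); print("cam axes in tool (cols x,y,z)\n",Rt.T@Rm.T)
t=snap("top")
T=np.array([.5362,.2558]);a=np.radians(10.7);Ri=np.array([[np.cos(a),np.sin(a)],[-np.sin(a),np.cos(a)]])
for u,v in[(143,145),(184,140),(147,186),(189,186)]:
    w=atz(t,(u/2.5+140-.3,v/2.5+100-.3),.021)[:2]; q=Ri@(w-T)*1000; print(w,"tote",q,"from walls",150-q[0],100+q[1])
E
```

```text
cam in tool [ 0.0753  0.0003 -0.1576]
cam axes in tool (cols x,y,z)
 [[-0.0003 -0.9591 -0.283 ]
 [ 1.     -0.0007  0.0012]
 [-0.0014 -0.283   0.9591]]
[0.6533 0.2529] tote [114.4987 -24.6081] from walls 35.50129983955165 75.39193179770251
[0.6583 0.2045] tote [110.4102 -73.0518] from walls 39.58976599353903 26.94819195385979
[0.6037 0.2475] tote [ 64.8236 -20.7281] from walls 85.17638766118687 79.27188178373268
[0.6026 0.1981] tote [ 54.5749 -69.0108] from walls 95.42510942162093 30.989166231459123
```

```bash
cat > d.py <<'E'
# usage: delta(target xyz m, R target) -> tool-axes delta
from h import *
def Rsc(yaw,pitch=0,lean=0):
    """scoop yaw, scoop pitch (mouth down +), lean: gripper body leaned toward scoop back (-x) +"""
    return R.from_euler('ZY',[yaw,pitch-lean],degrees=True)*R.from_euler('x',180,degrees=True)
def delta(p,Rt,o=None):
    o=o or get_obs(); R0=R.from_euler('xyz',o["orientation"],degrees=True)
    d=R0.inv().apply(np.array(p)-o["tool_pos"])*1000; a=(R0.inv()*Rt).as_rotvec(degrees=True)
    print("clock",round(o["clock"],2),"d",np.round(d,1),"a",np.round(a,2),"F",np.round(o["force"],1),"open",round(o["opening"]*1000,1),"pos",np.round(o["tool_pos"],4),"rpy",np.round(o["orientation"],1),"q",np.round(o["joint_pos"],1))
E
python3 -c "
from d import *
delta([.65,.23,.25],Rsc(5.4))"
python3 -m inch '[{"dx":549,"dy":259,"dz":-25,"az":-23},{"dx":549,"dy":259,"dz":-25,"az":-23},{"dx":549,"dy":259,"dz":-25,"az":-23},{"dx":549,"dy":259,"dz":-25,"az":-23},{"dx":549,"dy":259,"dz":-25,"az":-23},{"dx":549,"dy":259,"dz":-25,"az":-23},{"dx":549,"dy":259,"dz":-25,"az":-23},{"dx":549,"dy":259,"dz":-25,"az":-23}]'
python3 -c "
from d import *
delta([.65,.23,.25],Rsc(5.4))"
```

```text
clock 2.05 d [549.7 258.9 -23.4] a [  0.    -0.   -23.03] F [ 0.3 -0.2  0.2] open 87.6 pos [0.2045 0.6433 0.2265] rpy [180.   -0.  -17.6] q [ 88.9  20.5   0.7   0.  -70.1 -16.5]
clock 2.05 d [549.7 258.9 -23.4] a [  0.    -0.   -23.03] F [ 0.3 -0.2  0.2] open 87.6 pos [0.2045 0.6433 0.2265] rpy [180.   -0.  -17.6] q [ 88.9  20.5   0.7   0.  -70.1 -16.5]$[0]: bad value
```

```bash

python3 -m inch '[{"ax":0,"ay":0,"az":-23,"dx":549,"dy":259,"dz":-25,"fingers":87},{"ax":0,"ay":0,"az":-23,"dx":549,"dy":259,"dz":-25,"fingers":87},{"ax":0,"ay":0,"az":-23,"dx":549,"dy":259,"dz":-25,"fingers":87},{"ax":0,"ay":0,"az":-23,"dx":549,"dy":259,"dz":-25,"fingers":87},{"ax":0,"ay":0,"az":-23,"dx":549,"dy":259,"dz":-25,"fingers":87},{"ax":0,"ay":0,"az":-23,"dx":549,"dy":259,"dz":-25,"fingers":87},{"ax":0,"ay":0,"az":-23,"dx":549,"dy":259,"dz":-25,"fingers":87},{"ax":0,"ay":0,"az":-23,"dx":549,"dy":259,"dz":-25,"fingers":87}]'
python3 -c "
from d import *
delta([.65,.23,.25],Rsc(5.4))"
```

```text
clock: 3.05
tool_pos: [0.5719, 0.3017, 0.2475]
orientation: [-180.0, -0.0, 5.4]
force: [1.3, 1.0, 0.4]
opening: 0.0871
clock 3.05 d [71.1 78.7 -2.5] a [-0.02 -0.03 -0.02] F [1.3 1.  0.4] open 87.1 pos [0.5719 0.3017 0.2475] rpy [-180.    -0.     5.4] q [ 45.1  17.2  -1.4   0.  -71.4  50.3]
```

```bash

python3 -m inch '[{"ax":0,"ay":0,"az":0,"dx":50,"dy":60,"dz":-2,"fingers":87},{"ax":0,"ay":0,"az":0,"dx":50,"dy":60,"dz":-2,"fingers":87},{"ax":0,"ay":0,"az":0,"dx":50,"dy":60,"dz":-2,"fingers":87}]'
python3 - <<'E'
from fit import *
np.set_printoptions(precision=4,suppress=True)
s=snap("wrist","c_wrist.png")
E
```

```text
clock: 3.42
tool_pos: [0.6265, 0.2471, 0.2487]
orientation: [180.0, 0.0, 5.2]
force: [-0.5, 0.3, -0.3]
opening: 0.0869
```

View pics/c_wrist.png

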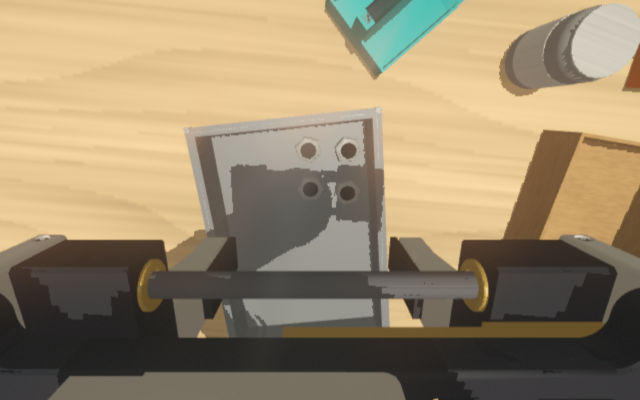

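```bash
python3 - <<'E'
from fit import *
np.set_printoptions(precision=4,suppress=True)
s=snap("wrist")
cv2.imwrite("pics/c_w2.png",cv2.resize(s["image"][90:230,180:400,::-1],None,fx=3.6,fy=3.6,interpolation=cv2.INTER_CUBIC))
T=np.array([.5362,.2558]);a=np.radians(10.7);Rz=np.array([[np.cos(a),-np.sin(a)],[np.sin(a),np.cos(a)]])
for u in[(308,149),(348,150),(311,188),(347,192)]:
    w=atz(s,u,.018)[:2]; q=Rz.T@(w-T)*1000; print(w,"from walls",150-q[0],100+q[1])
def P(x,y,z): return proj(s,np.r_[T+Rz@np.array([x,y])/1000,z/1000])[0]
print("outer rim corners",P(160.5,-110.5,60),P(160.5,110.5,60))
print("floor inner corners",P(150,-100,5),P(150,100,5), "inner top",P(150,-100,60),P(150,100,60))
E
```

```text
[0.656  0.2563] from walls 32.223214552917455 78.2071023616962
[0.6594 0.2053] from walls 38.29401384374373 27.515215335262468
[0.6054 0.2478] from walls 83.49773194323151 79.28398756222646
[0.6044 0.1997] from walls 93.45227727348488 32.206739061396334
outer rim corners [384.3645 106.5133] [185.4126 126.1167]
floor inner corners [366.4995 116.7156] [212.1787 131.8105] inner top [375.0977 117.3748] [196.6256 134.8092]
```

View pics/c_w2.png

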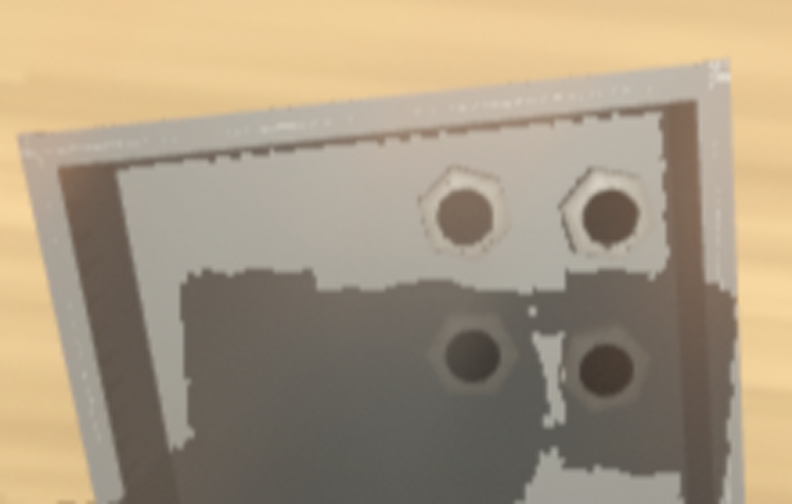

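```bash

python3 -c "
from d import *
delta([.429,-.047,.16],Rsc(5.4))"
```

```text
clock 3.52 d [-223.2  276.    89. ] a [-0.01  0.02 -0.02] F [-0.7  0.6 -0.2] open 86.9 pos [0.6254 0.2487 0.249 ] rpy [-180.     0.     5.4] q [ 38.2  19.7   2.4  -0.  -72.7  57.1]
```

```bash

python3 -m inch '[{"ax":0,"ay":0,"az":0,"dx":-223,"dy":276,"dz":89,"fingers":87},{"ax":0,"ay":0,"az":0,"dx":-223,"dy":276,"dz":89,"fingers":87},{"ax":0,"ay":0,"az":0,"dx":-223,"dy":276,"dz":89,"fingers":87},{"ax":0,"ay":0,"az":0,"dx":-223,"dy":276,"dz":89,"fingers":87},{"ax":0,"ay":0,"az":0,"dx":-223,"dy":276,"dz":89,"fingers":87},{"ax":0,"ay":0,"az":0,"dx":-223,"dy":276,"dz":89,"fingers":87},{"ax":0,"ay":0,"az":0,"dx":-223,"dy":276,"dz":89,"fingers":87},{"ax":0,"ay":0,"az":0,"dx":-223,"dy":276,"dz":89,"fingers":87}]'
python3 - <<'E'
from d import *
np.set_printoptions(precision=4,suppress=True)
delta([.429,-.047,.056],Rsc(5.4))
s=snap("wrist","d_w.png")
T=np.array([.434,-.0465]);a=np.radians(5.4);Rz=np.array([[np.cos(a),-np.sin(a)],[np.sin(a),np.cos(a)]])
def P(x,y,z): return proj(s,np.r_[T+Rz@np.array([x,y])/1000,z/1000])[0]
for q in [(62.5,50,0),(62.5,-50,0),(38,8,84),(38,-8,84),(40.5,50,40),(40.5,-50,40)]: print(q,P(*q))
E
```

```text
clock: 4.53
tool_pos: [0.4302, -0.0466, 0.1609]
orientation: [-180.0, -0.1, 5.4]
force: [1.0, 0.2, 0.1]
opening: 0.0872
clock 4.53 d [ -1.5   0.3 104.9] a [-0.02 -0.11  0.04] F [1.  0.2 0.1] open 87.2 pos [ 0.4302 -0.0466  0.1609] rpy [-180.    -0.1    5.4] q [ 20.1   0.4 -33.9   0.  -55.6  75.3]
(62.5, 50, 0) [263.532 122.179]
(62.5, -50, 0) [361.5641 122.2152]
(38, 8, 84) [302.3577 157.8889]
(38, -8, 84) [322.9737 157.8944]
(40.5, 50, 40) [257.853  148.3163]
(40.5, -50, 40) [367.3185 148.3485]
```

View pics/d_w.png

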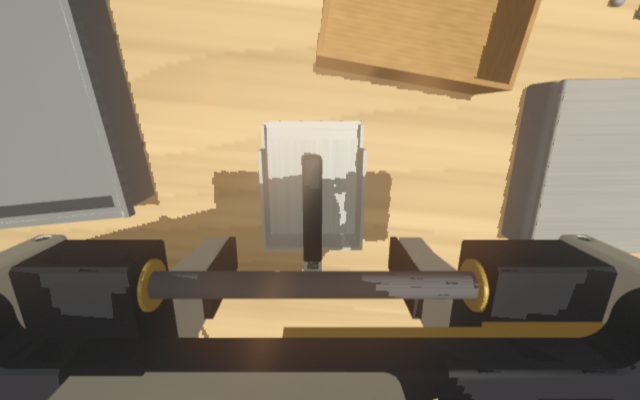

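```bash

python3 -m inch '[{"ax":0,"ay":0,"az":0,"dx":-1,"dy":0,"dz":60,"fingers":50},{"ax":0,"ay":0,"az":0,"dx":-1,"dy":0,"dz":104,"fingers":40},{"ax":0,"ay":0,"az":0,"dx":-1,"dy":0,"dz":105,"fingers":40},{"ax":0,"ay":0,"az":0,"dx":-1,"dy":0,"dz":105,"fingers":0},{"ax":0,"ay":0,"az":0,"dx":-1,"dy":0,"dz":105,"fingers":0},{"ax":0,"ay":0,"az":0,"dx":-1,"dy":0,"dz":105,"fingers":0},{"ax":0,"ay":0,"az":0,"dx":-1,"dy":0,"dz":105,"fingers":0},{"ax":0,"ay":0,"az":0,"dx":-1,"dy":0,"dz":105,"fingers":0}]'
python3 - <<'E'
from d import *
T=np.array([.535,.2563]);a=np.radians(10.7);Rz=np.array([[np.cos(a),-np.sin(a)],[np.sin(a),np.cos(a)]])
# scoop origin: lip 128 from end wall; outer -y side g=4.5 from inner side wall
o=np.array([150-128-62.5,-100+4.5+50]); tcp=T+Rz@((o+[-5,0])/1000)
print("tcp xy",tcp)
delta([*tcp,.056+.09],Rsc(10.7))
E
```

```text
clock: 5.58
tool_pos: [0.429, -0.0475, 0.0556]
orientation: [-180.0, -0.1, 5.4]
force: [-0.9, 1.2, 5.4]
opening: 0.0157
tcp xy [0.49873895 0.20314329]
clock 5.58 d [  92.9 -243.   -90.2] a [-0.01 -0.06 -5.34] F [-0.9  1.2  5.4] open 15.7 pos [ 0.429  -0.0475  0.0556] rpy [-1.8e+02 -1.0e-01  5.4e+00] q [ 20.1   8.9 -41.9   0.  -39.1  75.3]
```

```bash

python3 -m inch '[{"ax":0,"ay":0,"az":0,"dx":0,"dy":0,"dz":-45,"fingers":0},{"ax":0,"ay":0,"az":0,"dx":0,"dy":0,"dz":-90,"fingers":0},{"ax":0,"ay":0,"az":-2,"dx":23,"dy":-55,"dz":-92,"fingers":0},{"ax":0,"ay":0,"az":-3,"dx":45,"dy":-110,"dz":-92,"fingers":0},{"ax":0,"ay":0,"az":-4,"dx":68,"dy":-165,"dz":-92,"fingers":0},{"ax":0,"ay":0,"az":-5.3,"dx":85,"dy":-215,"dz":-92,"fingers":0},{"ax":0,"ay":0,"az":-5.3,"dx":93,"dy":-243,"dz":-92,"fingers":0},{"ax":0,"ay":0,"az":-5.3,"dx":93,"dy":-243,"dz":-92,"fingers":0}]'
python3 - <<'E'
from d import *
np.set_printoptions(precision=4,suppress=True)
delta([.49874,.20314,.146],Rsc(10.7))
s=snap("wrist","e_w.png")
t=snap("top"); cv2.imwrite("pics/e_t.png",cv2.resize(t["image"][100:280,100:420,::-1],None,fx=2.5,fy=2.5,interpolation=cv2.INTER_CUBIC))
T=np.array([.535,.2563]);a=np.radians(10.7);Rz=np.array([[np.cos(a),-np.sin(a)],[np.sin(a),np.cos(a)]])
def P(x,y,z): return proj(s,np.r_[T+Rz@np.array([x,y])/1000,z/1000])[0]
for q in [(160.5,-110.5,60),(100,-100,60),(0,-100,60),(-40,-100,60),(100,-100,5),(0,-100,5)]: print("tote",q,P(*q))
o=get_obs(); g=R.from_euler('xyz',o["orientation"],degrees=True).apply([0,0,-.019])+o["tool_pos"]
a2=np.radians(o["orientation"][2]);R2=np.array([[np.cos(a2),-np.sin(a2)],[np.sin(a2),np.cos(a2)]])
def S(x,y,z): return proj(s,np.r_[g[:2]+R2@np.array([x+5,y])/1000,g[2]+(z-75)/1000])[0]
for q in [(62.5,50,0),(62.5,-50,0),(38,8,84),(38,-8,84),(40.5,50,40),(40.5,-50,40)]: print("scoop",q,S(*q))
E
```

```text
clock: 6.58
tool_pos: [0.4984, 0.2045, 0.1462]
orientation: [180.0, 0.1, 10.7]
force: [-0.9, -0.9, -2.9]
opening: 0.0156
clock 6.58 d [0.1 1.4 0.2] a [0.03 0.08 0.05] F [-0.9 -0.9 -2.9] open 15.6 pos [0.4984 0.2045 0.1462] rpy [180.    0.1  10.7] q [ 43.2  11.8 -22.9  -0.  -55.5  57.6]
tote (160.5, -110.5, 60) [414.5465 -97.2208]
tote (100, -100, 60) [391.4264   8.8553]
tote (0, -100, 60) [382.0595 151.1198]
tote (-40, -100, 60) [378.9021 199.0741]
tote (100, -100, 5) [375.6977  29.302 ]
tote (0, -100, 5) [369.5248 144.1605]
scoop (62.5, 50, 0) [242.3583 125.7241]
scoop (62.5, -50, 0) [388.2629 125.9169]
scoop (38, 8, 84) [299.068  191.1514]
scoop (38, -8, 84) [335.2724 191.1844]
scoop (40.5, 50, 40) [229.5626 167.8556]
scoop (40.5, -50, 40) [402.2142 168.0379]
```

View pics/e_w.png

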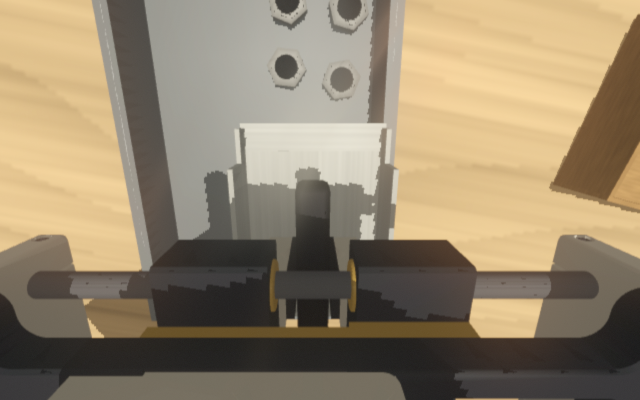

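View pics/e_t.png

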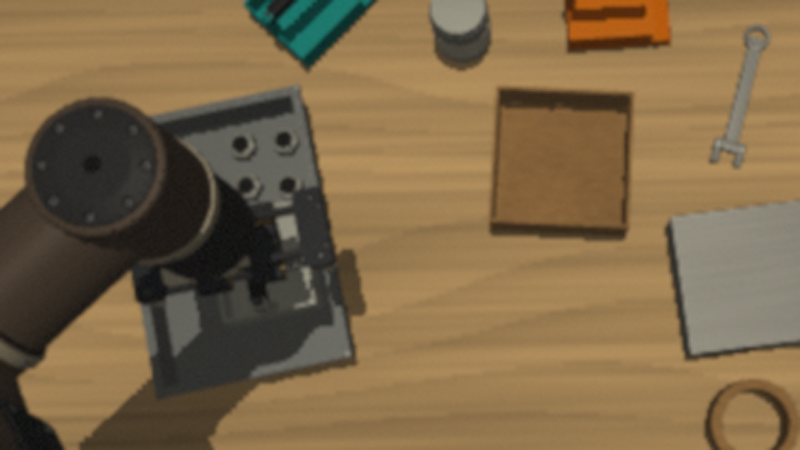

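```bash

python3 -m inch '[{"ax":0,"ay":0,"az":0,"dx":0,"dy":0,"dz":45,"fingers":0},{"ax":0,"ay":-1.5,"az":0,"dx":0,"dy":0,"dz":75,"fingers":0},{"ax":0,"ay":-1.5,"az":0,"dx":0,"dy":0,"dz":82,"fingers":0},{"ax":0,"ay":-1.5,"az":0,"dx":0,"dy":0,"dz":84,"fingers":0},{"ax":0,"ay":-1.5,"az":0,"dx":0,"dy":0,"dz":84,"fingers":0}]'
python3 - <<'E'
from d import *
delta([.49874,.20314,.0605],Rsc(10.7,1.5))
s=snap("wrist","f_w.png")
E
```

```text
clock: 7.3
tool_pos: [0.4991, 0.2032, 0.0643]
orientation: [-180.0, 1.4, 10.7]
force: [-0.0, -0.4, -3.7]
opening: 0.016
clock 7.3 d [-0.3 -0.   3.8] a [-0.05 -0.11 -0.04] F [-0.  -0.4 -3.7] open 16.0 pos [0.4991 0.2032 0.0643] rpy [-180.     1.4   10.7] q [ 42.4  18.  -26.7  -1.1 -46.5  59. ]
```

View pics/f_w.png

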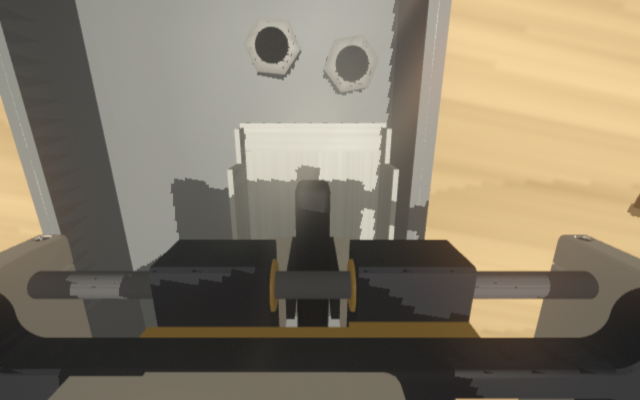

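```bash
python3 - <<'E'
from d import *
np.set_printoptions(precision=1,suppress=True)
s=snap("wrist"); o=get_obs()
cv2.imwrite("pics/f_w2.png",cv2.resize(s["image"][0:180,210:450,::-1],None,fx=3.3,fy=3.3,interpolation=cv2.INTER_CUBIC))
a2=np.radians(10.7);R2=np.array([[np.cos(a2),-np.sin(a2)],[np.sin(a2),np.cos(a2)]])
def sc(u,z): return R2.T@(atz(s,u,z)[:2]-o["tool_pos"][:2])*1000-[5,0]
for n,u,z in [("nutL left",(247,42),.014),("nutL ctr top",(272,45),.021),("nutL right",(300,45),.014),("nutR ctr",(352,64),.021),("nutR right",(378,62),.014),("lipL",(241,125),.007),("lipR",(388,125),.007),("rim in",(432,60),.06),("rim in2",(425,180),.06)]: print(n,sc(u,z))
E
```

```text
nutL left [110.7  40. ]
nutL ctr top [107.8  23.9]
nutL right [109.    7.5]
nutR ctr [ 97.5 -24. ]
nutR right [ 99.4 -41. ]
lipL [60.9 48.9]
lipR [ 60.8 -51.8]
rim in [ 94.6 -57.9]
rim in2 [ 35.1 -61.3]
```

View pics/f_w2.png

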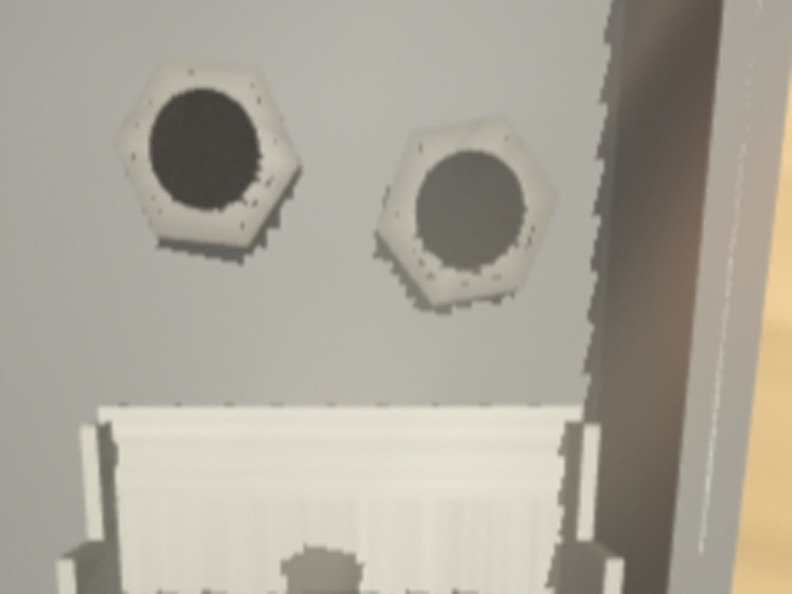

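```bash

python3 -m inch '[{"ax":0,"ay":0,"az":0,"dx":0,"dy":0,"dz":2,"fingers":0},{"ax":0,"ay":0,"az":0,"dx":0,"dy":0,"dz":3,"fingers":0},{"ax":0,"ay":0,"az":0,"dx":0,"dy":0,"dz":3,"fingers":0}]'

```

```text
clock: 7.78
tool_pos: [0.4987, 0.2033, 0.0609]
orientation: [-180.0, 1.4, 10.7]
force: [-3.8, -0.6, 4.9]
opening: 0.0157
```

```bash

python3 -m inch '[{"ax":0,"ay":0,"az":0,"dx":12,"dy":0,"dz":-0.3,"fingers":0},{"ax":0,"ay":0,"az":0,"dx":24,"dy":0,"dz":-0.6,"fingers":0},{"ax":0,"ay":0,"az":0,"dx":36,"dy":0,"dz":-0.9,"fingers":0},{"ax":0,"ay":0,"az":0,"dx":46,"dy":-0.5,"dz":-1.1,"fingers":0},{"ax":0,"ay":0,"az":0,"dx":55,"dy":-0.5,"dz":-1.3,"fingers":0},{"ax":0,"ay":0,"az":0,"dx":60,"dy":-0.5,"dz":-1.4,"fingers":0},{"ax":0,"ay":0,"az":0,"dx":60,"dy":-0.5,"dz":-1.4,"fingers":0}]'
python3 - <<'E'
from d import *
delta([.49874,.20314,.0605],Rsc(10.7,1.5))
s=snap("wrist","g_w.png")
E
```

```text
clock: 8.65
tool_pos: [0.5586, 0.2149, 0.0607]
orientation: [-180.0, 1.4, 10.7]
force: [-1.9, -0.5, 6.7]
opening: 0.0157
clock 8.65 d [-60.9   0.4   1.8] a [-0.   -0.07 -0.02] F [-1.9 -0.5  6.7] open 15.7 pos [0.5586 0.2149 0.0607] rpy [-180.     1.4   10.7] q [ 39.3  23.  -19.2  -0.9 -49.   62. ]
```

View pics/g_w.png

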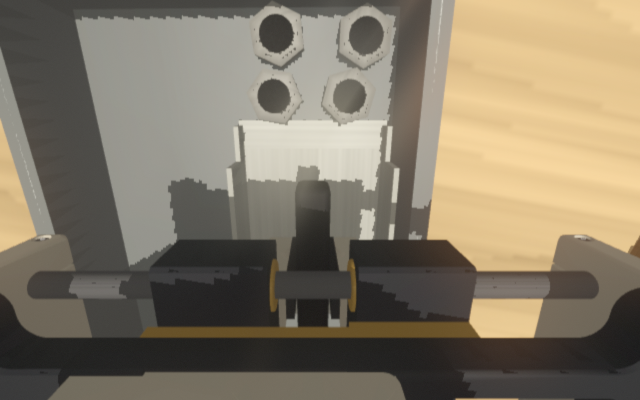

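```bash
python3 - <<'E'
from d import *
np.set_printoptions(precision=1,suppress=True)
s=snap("wrist"); o=get_obs()
cv2.imwrite("pics/g_w2.png",cv2.resize(s["image"][0:180,210:450,::-1],None,fx=3.3,fy=3.3,interpolation=cv2.INTER_CUBIC))
a2=np.radians(10.7);R2=np.array([[np.cos(a2),-np.sin(a2)],[np.sin(a2),np.cos(a2)]])
def sc(u,z): return R2.T@(atz(s,u,z)[:2]-o["tool_pos"][:2])*1000-[5,0]
for n,u,z in [("nL left",(248,96),.014),("nL ctr",(274,96),.021),("nR ctr",(349,96),.021),("fL left",(250,35),.014),("fL ctr",(277,35),.021),("fR ctr",(366,35),.021),("fR right",(392,35),.014),("lipL",(241,125),.007),("lipR",(388,125),.007),("rim in",(429,0),.06),("rim in2",(415,180),.06),("far wall",(200,15),.005),("far floor",(380,8),.005)]: print(n,sc(u,z))
E
```

```text
nL left [79.3 40.7]
nL ctr [79.1 23.5]
nR ctr [ 79.1 -22.3]
fL left [113.7  37.3]
fL ctr [112.3  20.4]
fR ctr [112.3 -30.9]
fR right [113.7 -47.6]
lipL [61.1 48.1]
lipR [ 61.  -50.9]
rim in [118.6 -52.1]
rim in2 [ 35.9 -54.5]
far wall [126.4  68.9]
far floor [130.1 -41.2]
```

View pics/g_w2.png

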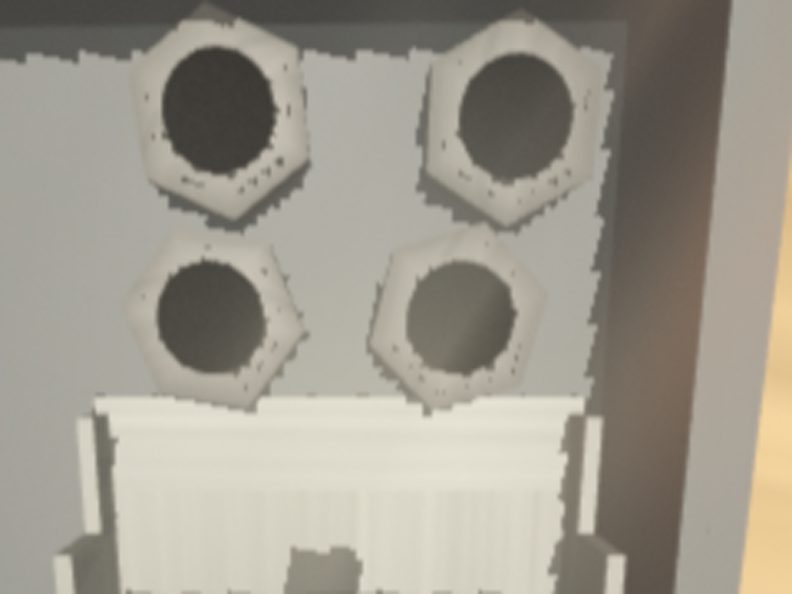

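```bash

python3 -m inch '[{"ax":0,"ay":0,"az":0,"dx":4,"dy":0,"dz":-0.1,"fingers":0},{"ax":0,"ay":0,"az":0,"dx":9,"dy":0,"dz":-0.2,"fingers":0},{"ax":0,"ay":0,"az":0,"dx":14,"dy":0,"dz":-0.3,"fingers":0},{"ax":0,"ay":0,"az":0,"dx":19,"dy":0,"dz":-0.5,"fingers":0},{"ax":0,"ay":0,"az":0,"dx":24,"dy":0,"dz":-0.6,"fingers":0},{"ax":0,"ay":0,"az":0,"dx":29,"dy":0,"dz":-0.7,"fingers":0},{"ax":0,"ay":0,"az":0,"dx":32,"dy":0,"dz":-0.8,"fingers":0}]'
python3 - <<'E'
from d import *
delta([.49874,.20314,.0605],Rsc(10.7,1.5))
s=snap("wrist","h_w.png")
E
```

```text
clock: 9.62
tool_pos: [0.5893, 0.2206, 0.0608]
orientation: [180.0, 1.5, 10.7]
force: [-7.3, -0.3, 10.8]
opening: 0.0157
clock 9.62 d [-92.2   0.4   2.7] a [ 0.01 -0.01 -0.02] F [-7.3 -0.3 10.8] open 15.7 pos [0.5893 0.2206 0.0608] rpy [180.    1.5  10.7] q [ 37.8  25.5 -15.   -0.9 -50.8  63.4]
```

View pics/h_w.png

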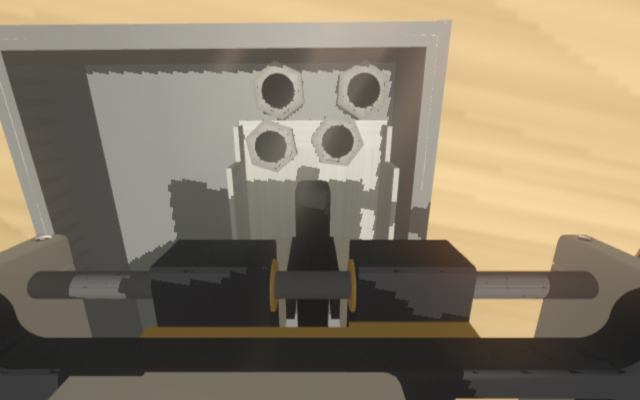

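```bash

python3 -m inch '[{"ax":0,"ay":0,"az":0,"dx":5,"dy":0,"dz":-0.1,"fingers":0},{"ax":0,"ay":0,"az":0,"dx":10,"dy":0,"dz":-0.2,"fingers":0},{"ax":0,"ay":0,"az":0,"dx":15,"dy":0,"dz":-0.3,"fingers":0},{"ax":0,"ay":0,"az":0,"dx":20,"dy":0,"dz":-0.5,"fingers":0},{"ax":0,"ay":0,"az":0,"dx":25,"dy":0,"dz":-0.6,"fingers":0},{"ax":0,"ay":0,"az":0,"dx":29,"dy":0,"dz":-0.7,"fingers":0},{"ax":0,"ay":0,"az":0,"dx":32,"dy":0,"dz":-0.8,"fingers":0}]'
python3 - <<'E'
from d import *
delta([.49874,.20314,.0605],Rsc(10.7,1.5))
s=snap("wrist","i_w.png")
E
```

```text
clock: 10.55
tool_pos: [0.6203, 0.2263, 0.0609]
orientation: [180.0, 1.5, 10.7]
force: [-7.9, -1.4, 11.7]
opening: 0.0154
clock 10.55 d [-123.7    0.2    3.7] a [ 0.02  0.03 -0.02] F [-7.9 -1.4 11.7] open 15.4 pos [0.6203 0.2263 0.0609] rpy [180.    1.5  10.7] q [ 36.5  27.9 -10.7  -0.8 -52.8  64.6]
```

View pics/i_w.png

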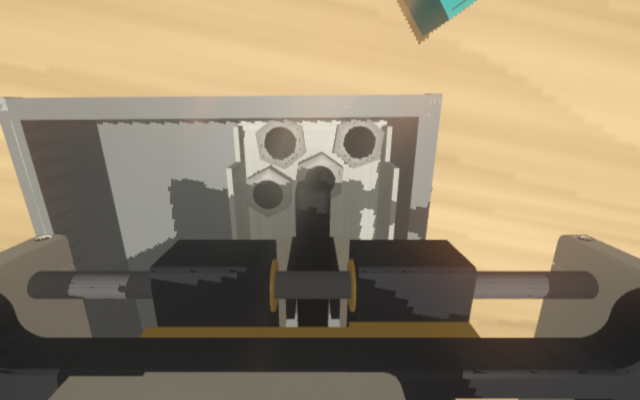

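```bash

python3 -m inch '[{"ax":0,"ay":0,"az":0,"dx":3,"dy":0,"dz":0,"fingers":0},{"ax":0,"ay":5,"az":0,"dx":-2,"dy":0,"dz":-6,"fingers":0},{"ax":0,"ay":10,"az":0,"dx":-7,"dy":0,"dz":-12,"fingers":0},{"ax":0,"ay":15,"az":0,"dx":-12,"dy":0,"dz":-20,"fingers":0},{"ax":0,"ay":20,"az":0,"dx":-18,"dy":0,"dz":-30,"fingers":0},{"ax":0,"ay":25,"az":0,"dx":-24,"dy":0,"dz":-42,"fingers":0},{"ax":0,"ay":29,"az":0,"dx":-28,"dy":0,"dz":-55,"fingers":0},{"ax":0,"ay":29,"az":0,"dx":-28,"dy":0,"dz":-60,"fingers":0}]'
python3 - <<'E'
from d import *
delta([.49874,.20314,.0605],Rsc(10.7,1.5))
s=snap("wrist","j_w.png")
E
```

```text
clock: 11.6
tool_pos: [0.6286, 0.2144, 0.1306]
orientation: [178.9, -27.0, 10.5]
force: [3.6, 1.2, -3.5]
opening: 0.0169
clock 11.6 d [-147.5  -12.7    3.4] a [  1.15 -28.47  -0.49] F [ 3.6  1.2 -3.5] open 16.9 pos [0.6286 0.2144 0.1306] rpy [178.9 -27.   10.5] q [ 28.4  10.8 -51.1  74.7  -9.4  -0.6]
```

View pics/j_w.png

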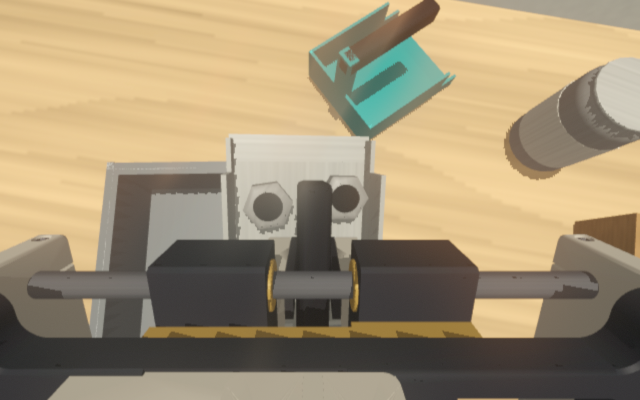

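```bash

python3 -m inch '[{"ax":0,"ay":0,"az":0,"dx":5,"dy":0,"dz":-9,"fingers":0},{"ax":0,"ay":0,"az":0,"dx":13,"dy":0,"dz":-26,"fingers":0},{"ax":0,"ay":-4,"az":0,"dx":22,"dy":0,"dz":-44,"fingers":0},{"ax":0,"ay":-8,"az":0,"dx":31,"dy":0,"dz":-62,"fingers":0},{"ax":0,"ay":-12,"az":0,"dx":36,"dy":0,"dz":-71,"fingers":0},{"ax":0,"ay":-12,"az":0,"dx":36,"dy":0,"dz":-71,"fingers":0}]'
python3 - <<'E'
from d import *
delta([.49874,.20314,.0605],Rsc(10.7,1.5))
s=snap("wrist","k_w.png")
E
```

```text
clock: 12.4
tool_pos: [0.6298, 0.2156, 0.2109]
orientation: [179.0, -15.0, 10.1]
force: [1.0, -0.2, -6.4]
opening: 0.016
clock 12.4 d [-165.7  -12.6  111.1] a [  1.08 -16.5   -0.79] F [ 1.  -0.2 -6.4] open 16.0 pos [0.6298 0.2156 0.2109] rpy [179.  -15.   10.1] q [ 40.3  11.9 -19.9  11.6 -46.3  52.4]
```

View pics/k_w.png

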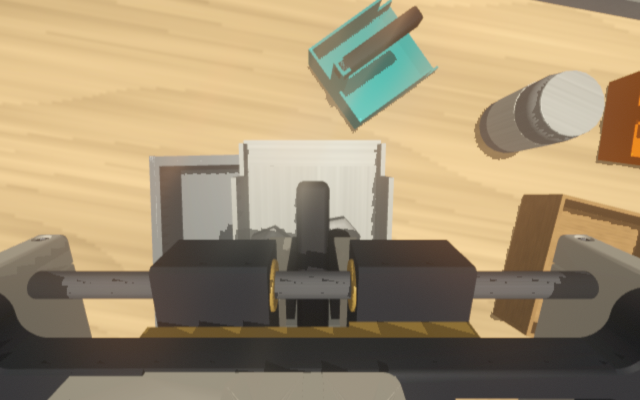

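```bash
cat > held.py <<'E'
from d import *
def heldproj(s,o,phi,pts,sh=(0,0)):
    # phi: scoop pitch relative to gripper about grip (mouth down +); sh: shift of scoop along its x,z mm
    Rt=R.from_euler('xyz',o["orientation"],degrees=True)
    Rs=Rt*R.from_euler('x',180,degrees=True)*R.from_euler('y',phi,degrees=True)
    g=Rt.apply([0,0,-.019])+o["tool_pos"]
    P=(np.array(pts,float)+[5+sh[0],0,-75+sh[1]])/1000
    return proj(s,Rs.apply(P)+g), R.from_matrix(Rs.as_matrix()).as_euler('ZYX',degrees=True)
E
python3 - <<'E'
from held import *
np.set_printoptions(precision=1,suppress=True)
s=snap("wrist"); o=get_obs()
cv2.imwrite("pics/k_w2.png",cv2.resize(s["image"][120:260,210:410,::-1],None,fx=4,fy=4,interpolation=cv2.INTER_CUBIC))
for phi in(0,5,10,15):
    for sh in [(0,0)]:
        u,e=heldproj(s,o,phi,[(62.5,50,0),(62.5,-50,0),(38,8,84),(38,-8,84),(40.5,50,40),(40.5,-50,40)],sh); print(phi,sh,e,u.tolist())
E
```

```text
0 (0, 0) [ 10.  -14.9  -1.2] [[241.33120230977894, 126.3399371269659], [386.3610781667461, 126.30766073560272], [296.5948460847163, 190.8724276076833], [332.49862373647574, 190.8677648277473], [228.32988228393, 168.08613846668686], [399.845332948222, 168.05824936582536]]
5 (0, 0) [ 9.9 -9.9 -1.2] [[243.74004699294068, 135.81445391616523], [383.8668616437895, 135.78517532961513], [296.9938834381177, 187.51169322040306], [331.99973687132365, 187.50697812612813], [230.46808848416393, 172.30701681332178], [397.63020451534084, 172.28084890538236]]
10 (0, 0) [ 9.8 -4.9 -1.2] [[245.85435626003, 145.38844347845946], [381.677939922995, 145.361931478888], [297.3876623505898, 184.98662319156074], [331.50762816425424, 184.9819037120365], [232.41718308271814, 176.93203641104833], [395.6111954891132, 176.9075736471228]]
15 (0, 0) [ 9.7  0.1 -1.2] [[247.6984613810181, 155.04403144047882], [379.7690825069796, 155.02008330831822], [297.772726546095, 183.26019403619875], [331.026601727278, 183.25551192032577], [234.18243590785582, 181.91445961624362], [393.78282665255483, 181.8916775377448]]
```

View pics/k_w2.png

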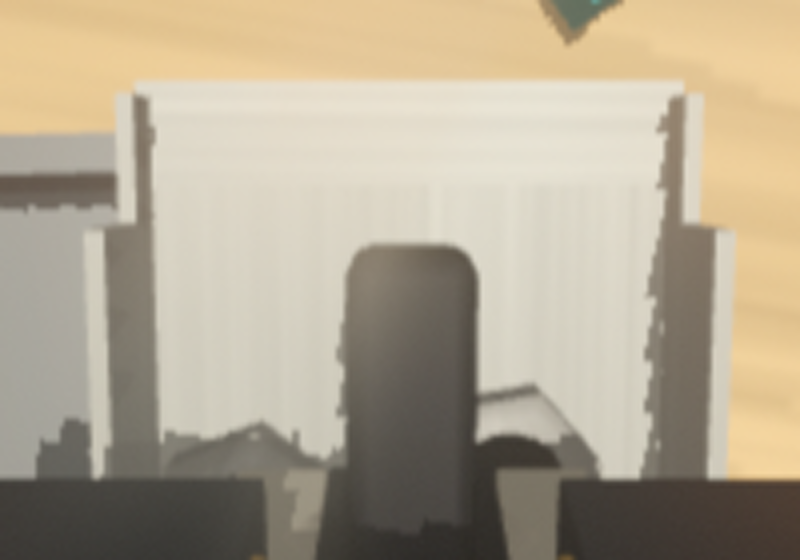

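```bash
cat > kin.py <<'E'
from h import *
from scipy.optimize import least_squares
D=[([88.9,20.5,.7,0,-70.1,-16.5],[.2045,.6433,.2265],[180,0,-17.6]),
([45.1,17.2,-1.4,0,-71.4,50.3],[.5719,.3017,.2475],[-180,0,5.4]),
([38.2,19.7,2.4,0,-72.7,57.1],[.6254,.2487,.249],[-180,0,5.4]),
([20.1,.4,-33.9,0,-55.6,75.3],[.4302,-.0466,.1609],[-180,-.1,5.4]),
([20.1,8.9,-41.9,0,-39.1,75.3],[.429,-.0475,.0556],[-180,-.1,5.4]),
([43.2,11.8,-22.9,0,-55.5,57.6],[.4984,.2045,.1462],[180,.1,10.7]),
([42.4,18,-26.7,-1.1,-46.5,59],[.4991,.2032,.0643],[-180,1.4,10.7]),
([39.3,23,-19.2,-.9,-49,62],[.5586,.2149,.0607],[-180,1.4,10.7]),
([36.5,27.9,-10.7,-.8,-52.8,64.6],[.6203,.2263,.0609],[180,1.5,10.7]),
([28.4,10.8,-51.1,74.7,-9.4,-.6],[.6286,.2144,.1306],[178.9,-27,10.5]),
([40.3,11.9,-19.9,11.6,-46.3,52.4],[.6298,.2156,.2109],[179,-15,10.1])]
# plane frame: x forward, y left, z up. params: h,a1,L2,a3,L3,Lt,d, s4,s5,s6 signs fixed
def rot(ax,a): return R.from_euler(ax,a,degrees=True).as_matrix()
def fk(q,P,s4=1,s6=1):
    h,a1,L2,a3,L3,Lt,d=P
    R1=rot('z',q[0]); p=R1@np.array([a1,d,h])
    R2=R1@rot('y',q[1]); p=p+R2@np.array([0,0,L2])
    R3=R1@rot('y',q[1]-q[2])        # forearm pitch down
    p=p+R3@np.array([L3,0,a3])
    R4=R3@rot('x',s4*q[3]); R5=R4@rot('y',-q[4])
    R6=R5@rot('x',s6*q[5])
    p=p+R6@np.array([Lt,0,0])
    return p,R6
E
python3 - <<'E'
from kin import *
np.set_printoptions(precision=4,suppress=True)
for s4 in(1,-1):
  for s6 in(1,-1):
    # constant tool rotation from first sample
    def res(P,full=False):
        Cs=[]; r=[]
        for q,p,e in D:
            pp,R6=fk(q,P,s4,s6); r+=list(pp-p); Cs.append(R6.T@R.from_euler('xyz',e,degrees=True).as_matrix())
        C=R.from_matrix(Cs).mean()
        for c in Cs: r+=list((C.inv()*R.from_matrix(c)).as_rotvec()*.2)
        return (np.array(r),C) if full else np.array(r)
    f=least_squares(res,[.4,.1,.4,0,.4,.2,-.19])
    r,C=res(f.x,True); print(s4,s6,f.x,np.abs(f.fun).max(),np.sqrt((f.fun**2).mean()),C.as_euler('xyz',degrees=True))
E
```

```text
1 1 [ 0.3396  0.0551  0.6156  0.0137  0.3862  0.5798 -0.2018] 0.5491077517711195 0.07449379311309852 [ 85.2106 -55.5785  92.5373]
1 -1 [ 0.3396  0.0551  0.6156  0.0137  0.3862  0.5798 -0.2018] 0.49779329609364553 0.0659852057073059 [-90.8751  -4.5266 -91.3274]
-1 1 [ 0.2944  0.0652  0.6073  0.019   0.3752  0.5365 -0.1748] 0.5099773720720301 0.08660494136440457 [ 89.9713 -66.9022  90.037 ]
-1 -1 [ 0.2944  0.0652  0.6073  0.019   0.3752  0.5365 -0.1748] 0.156462046978078 0.02262216136239048 [-90.0066  -0.0242 -90.0144]
```

```bash
python3 - <<'E'
from kin import *
np.set_printoptions(precision=4,suppress=True)
D2=D[:9]+D[10:]
def FK(q,P):
    h,a1,L2,a3,L3,Lt,d,dw=P
    return fk(q,(h,a1,L2,a3,L3,Lt,d),-1,-1)[0]+fk(q,(h,a1,L2,a3,L3,Lt,d),-1,-1)[1]@np.array([0,0,0]) , fk(q,(h,a1,L2,a3,L3,Lt,d),-1,-1)[1]
def res(P,full=False):
    Cs=[]; r=[]
    for q,p,e in D2:
        pp,R6=FK(q,P); r+=list(pp-p); Cs.append(R6.T@R.from_euler('xyz',e,degrees=True).as_matrix())
    C=R.from_matrix(Cs).mean()
    for c in Cs: r+=list((C.inv()*R.from_matrix(c)).as_rotvec()*.2)
    return (np.array(r),C) if full else np.array(r)
f=least_squares(res,[.4,.1,.4,0,.4,.2,-.19,0])
r,C=res(f.x,True); print(f.x,C.as_euler('xyz',degrees=True)); print(r.reshape(-1,3))
q,p,e=D[9]; pp,R6=FK(q,f.x); print("s10",pp,p,(R.from_matrix(R6)*C).as_euler('xyz',degrees=True),e)
E
```

```text
[ 0.2701 -0.0059  0.606   0.004   0.4673  0.4526 -0.1906  0.    ] [-90.0048  -0.0263 -90.0192]
[[-0.0015  0.001   0.004 ]
 [-0.0011  0.0011  0.0036]
 [-0.0001  0.0008  0.0038]
 [-0.001   0.0007  0.0025]
 [-0.      0.0015  0.0009]
 [-0.0014  0.0008  0.0017]
 [-0.0006  0.0024  0.0038]
 [-0.      0.0029  0.0038]
 [-0.0001  0.0018  0.0039]
 [ 0.0052 -0.0133 -0.0279]
 [-0.0003  0.      0.0001]
 [ 0.     -0.0001  0.0001]
 [ 0.     -0.0001 -0.0003]
 [-0.0001 -0.0001  0.0001]
 [-0.0001 -0.0001  0.0001]
 [ 0.0004  0.0002  0.0004]
 [-0.0002  0.0001 -0.0001]
 [-0.0001 -0.0002  0.0001]
 [ 0.0001  0.0001 -0.0002]
 [ 0.0001  0.0001 -0.0003]]
s10 [0.5858 0.019  0.0519] [0.6286, 0.2144, 0.1306] [178.9075 -27.0527  10.5266] [178.9, -27, 10.5]
```

```bash
cat >> kin.py <<'E'
def FK(q,P):
    h,a1,L2,a3,L3,Lt,d1,d4,d5=P
    R1=rot('z',q[0]); p=R1@np.array([a1,d1,h])
    p=p+R1@rot('y',q[1])@np.array([0,0,L2])
    R3=R1@rot('y',q[1]-q[2]); p=p+R3@np.array([L3,0,a3])
    R4=R3@rot('x',-q[3]); p=p+R4@np.array([0,d4,0]); R5=R4@rot('y',-q[4]); p=p+R5@np.array([0,0,d5])
    R6=R5@rot('x',-q[5]); return p+R6@np.array([Lt,0,0]),R6
E
python3 - <<'E'
from kin import *
np.set_printoptions(precision=4,suppress=True)
def res(P,full=False):
    Cs=[]; r=[]
    for q,p,e in D:
        pp,R6=FK(q,P); r+=list(pp-p); Cs.append(R6.T@R.from_euler('xyz',e,degrees=True).as_matrix())
    C=R.from_matrix(Cs).mean()
    for c in Cs: r+=list((C.inv()*R.from_matrix(c)).as_rotvec()*.2)
    r+=list((P-np.array([.3,0,.5,0,.5,.3,0,-.19,0]))*1e-4)
    return (np.array(r),C) if full else np.array(r)
f=least_squares(res,[.3,0,.5,0,.5,.3,0,-.19,0])
r,C=res(f.x,True); print(list(np.round(f.x,4)),C.as_euler('xyz',degrees=True)); print(r[:33].reshape(-1,3))
E
```

```text
[np.float64(0.2004), np.float64(-0.0013), np.float64(0.6019), np.float64(0.0005), np.float64(0.4631), np.float64(0.3808), np.float64(-0.0015), np.float64(-0.1903), np.float64(0.0014)] [-90.0066  -0.0242 -90.0144]
[[-0.0003  0.0004  0.0005]
 [-0.0004  0.0001 -0.0001]
 [ 0.0004 -0.0004  0.    ]
 [-0.     -0.0002  0.    ]
 [ 0.0004  0.0004  0.0001]
 [-0.0005 -0.     -0.0006]
 [-0.0003 -0.0003 -0.0001]
 [ 0.0002  0.0004  0.0001]
 [ 0.0002 -0.0005  0.0002]
 [-0.      0.      0.0001]
 [ 0.0001 -0.0002 -0.0002]]
```

```bash
cat >> kin.py <<'E'
PP=[0.2004,-.0013,.6019,.0005,.4631,.3808,-.0015,-.1903,.0014]
CC=R.from_euler('xyz',[-90,0,-90],degrees=True)
LO=np.array([-176.03,-82.01,-58.28,-173.87,-174.79,-.11]);  # placeholder order fixed below
LO=np.array([-176.03,-82.01,-58.28,-173.87,-174.79,-173.66]);HI=np.array([176.03,121.73,71.71,95.51,-.11,173.66])
def ik(p,Rt,q0):
    def r(q):
        pp,R6=FK(q,PP); return np.r_[pp-p,(Rt.inv()*R.from_matrix(R6)*CC).as_rotvec()*.3]
    f=least_squares(r,np.clip(q0,LO+.01,HI-.01),bounds=(LO,HI),x_scale=30)
    return f.x,np.abs(f.fun).max()
def tcp_from_scoop(o,yaw,pitch,lean,lip=False,grip=(-5,75)):
    """o: world pos of scoop origin (or lip); gripper leaned back by lean relative to scoop"""
    from d import Rsc
    Rs=R.from_euler('ZY',[yaw,pitch],degrees=True); Rt=Rsc(yaw,pitch,lean)
    g=np.array([grip[0]-(62.5 if lip else 0),0,grip[1]])/1000
    return np.array(o)+Rs.apply(g)+Rt.apply([0,0,.019]),Rt
E
python3 - <<'E'
from kin import *
np.set_printoptions(precision=1,suppress=True)
q0=np.array([40.3,11.9,-19.9,11.6,-46.3,52.4])
for yaw in(-12,6.6):
    print("yaw",yaw)
    q=np.array([0,15,-20,0,-50,90.])
    for L,z in[(7.5,.13),(7.5,.05)]:
        q,e=ik(*tcp_from_scoop([.48,-.332,z],yaw,0,L),q); print(" place",z,q,round(e,4))
    for L in(10,20,30,40):
        q1=q.copy()
        for z in (.12,.05): q1,e=ik(*tcp_from_scoop([.48,-.332,z],yaw,0,L),q1); print(" grasp L",L,z,q1,round(e,4))
for yaw in(-12,6.6,20):
    for L in (7.5,15,30,40):
        q=np.array([10,25,0,0,-60,95.])
        print("pour yaw",yaw,"L",L)
        c=np.cos(np.radians(yaw)),np.sin(np.radians(yaw))
        for t in (0,15,30,45,60,70):
            lip=[.6235-.035*c[0],-.1237-.035*c[1],.08]
            q,e=ik(*tcp_from_scoop(lip,yaw,t,L,True),q); print("  ",t,q,round(e,4))
E
```

```text
yaw -12
 place 0.13 [-15.8   9.4 -20.2  -0.6 -52.8  94.2] 0.0
 place 0.05 [-15.8  14.2 -26.   -0.7 -42.3  94.4] 0.0
 grasp L 10 0.12 [-16.    8.8 -22.8  -0.9 -48.5  94.5] 0.0
 grasp L 10 0.05 [-16.   13.2 -27.7  -1.1 -39.2  94.8] 0.0
 grasp L 20 0.12 [-16.6   4.5 -29.5  -2.6 -36.1  96.4] 0.0
 grasp L 20 0.05 [-16.6   9.6 -34.3  -3.5 -26.2  97.5] 0.0
 grasp L 30 0.12 [-17.4   1.4 -35.3  -6.8 -23.5 100.9] 0.0
 grasp L 30 0.05 [-17.8   7.6 -38.4 -11.7 -14.4 106.4] 0.0
 grasp L 40 0.12 [-20.3  -0.1 -36.6 -21.4 -14.7 117.1] 0.0
 grasp L 40 0.05 [-26.    7.3 -33.3 -41.3 -13.6 141.3] 0.0
yaw 6.6
 place 0.13 [-17.7  10.3 -17.8  -3.8 -55.1 116.3] 0.0
 place 0.05 [-17.8  15.  -23.3  -4.4 -44.9 117.3] 0.0
 grasp L 10 0.12 [-18.5  10.  -19.4  -5.4 -51.7 118.1] 0.0
 grasp L 10 0.05 [-18.6  14.3 -24.   -6.2 -42.8 119.4] 0.0
 grasp L 20 0.12 [-22.4   7.1 -21.9 -13.7 -44.2 127.4] 0.0
 grasp L 20 0.05 [-22.7  11.9 -25.6 -16.5 -36.  131.3] 0.0
 grasp L 30 0.12 [-28.1   5.5 -22.5 -26.5 -39.7 141.9] 0.0
 grasp L 30 0.05 [-29.4  11.  -24.9 -32.3 -33.4 150. ] 0.0
 grasp L 40 0.12 [-36.9   5.6 -21.6 -43.4 
[... 3145 characters left out ...]
  16.1    7.1 -106.2   98.9] 0.0
   70 [  10.9   51.8   23.6    8.3 -116.1   99. ] 0.0
pour yaw 20 L 30
   0 [ -7.5   4.7 -29.8 -26.6 -31.1 137.4] 0.0
   15 [  0.9   8.1 -25.7  -7.2 -42.2 113.9] 0.0
   30 [  5.   15.4 -15.8   0.  -58.7 105. ] 0.0
   45 [  7.6  25.   -4.2   3.3 -75.6 101.2] 0.0
   60 [  9.4  35.7   7.9   5.3 -91.8  99.4] 0.0
   70 [  10.2   43.1   15.9    6.4 -102.3   98.9] 0.0
pour yaw 20 L 40
   0 [-17.9   5.1 -27.8 -47.  -32.6 162.9] 0.0
   15 [ -2.8   5.5 -28.1 -16.9 -34.3 124.9] 0.0
   30 [  3.1  11.1 -20.9  -3.9 -48.4 109.3] 0.0
   45 [  6.4  19.7 -10.    1.3 -65.1 103. ] 0.0
   60 [  8.6  29.9   1.9   3.9 -81.6 100.2] 0.0
   70 [  9.6  37.3  10.    5.2 -92.3  99.2] 0.0
```

```bash
python3 - <<'E'
from kin import *
from d import *
p,Rt=tcp_from_scoop([.48,-.332,.13],6.6,-7.5,7.5); print(p); delta(p,Rt)
E
```

```text
[ 0.47023601 -0.33312973  0.18535314]
clock 12.5 d [-248.   511.   -31.1] a [0.32 0.1  3.33] F [ 0.1 -0.5 -5.4] open 15.8 pos [0.6278 0.213  0.2085] rpy [178.8 -14.9  10. ] q [ 40.3  11.9 -20.3  11.8 -46.1  52.3]
```

```bash

python3 -m inch '[{"ax":0,"ay":0,"az":0,"dx":-5,"dy":10,"dz":-1,"fingers":0},{"ax":0,"ay":0,"az":0,"dx":-17,"dy":36,"dz":-2,"fingers":0},{"ax":0,"ay":0,"az":0.5,"dx":-35,"dy":72,"dz":-4,"fingers":0},{"ax":0,"ay":0,"az":0.8,"dx":-55,"dy":112,"dz":-7,"fingers":0},{"ax":0,"ay":0,"az":1,"dx":-74,"dy":153,"dz":-9,"fingers":0},{"ax":0,"ay":0,"az":1.4,"dx":-94,"dy":194,"dz":-12,"fingers":0},{"ax":0,"ay":0,"az":1.8,"dx":-114,"dy":235,"dz":-14,"fingers":0},{"ax":0,"ay":0,"az":2,"dx":-134,"dy":276,"dz":-17,"fingers":0}]'
python3 -m inch '[{"ax":0,"ay":0,"az":0.3,"dx":-20,"dy":41,"dz":-2,"fingers":0},{"ax":0,"ay":0,"az":0.5,"dx":-39,"dy":82,"dz":-5,"fingers":0},{"ax":0,"ay":0,"az":0.7,"dx":-59,"dy":123,"dz":-7,"fingers":0},{"ax":0,"ay":0,"az":1,"dx":-77,"dy":163,"dz":-9,"fingers":0},{"ax":0,"ay":0,"az":1.2,"dx":-93,"dy":196,"dz":-11,"fingers":0},{"ax":0,"ay":0,"az":1.3,"dx":-103,"dy":217,"dz":-13,"fingers":0},{"ax":0,"ay":0,"az":1.3,"dx":-109,"dy":228,"dz":-14,"fingers":0},{"ax":0,"ay":0,"az":1.3,"dx":-112,"dy":234,"dz":-14,"fingers":0}]'
python3 - <<'E'
from kin import *
from d import *
p,Rt=tcp_from_scoop([.48,-.332,.10],6.6,0,7.5); delta(p,Rt)
snap("wrist","l_w.png")
t=snap("top"); cv2.imwrite("pics/l_t.png",cv2.resize(t["image"][100:280,140:460,::-1],None,fx=2.5,fy=2.5,interpolation=cv2.INTER_CUBIC))
E
```

```text
clock: 13.5
tool_pos: [0.5412, -0.0842, 0.1975]
orientation: [179.3, -15.0, 8.0]
force: [1.1, -0.8, -5.6]
opening: 0.0158
clock: 14.5
tool_pos: [0.4638, -0.3293, 0.1848]
orientation: [179.7, -15.0, 6.6]
force: [1.0, -0.1, -5.2]
opening: 0.0155
clock 14.5 d [ 5.4  4.4 31.1] a [ 0.28 -7.52 -0.01] F [ 1.  -0.1 -5.2] open 15.5 pos [ 0.4638 -0.3293  0.1848] rpy [179.7 -15.    6.6] q [-20.4   6.5 -22.   -8.7 -48.3 122.1]
```

View pics/l_w.png

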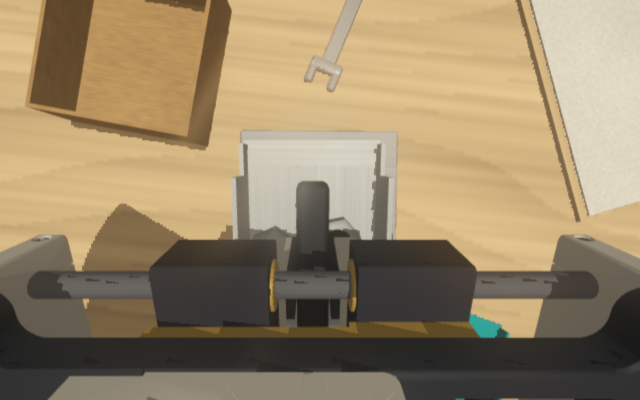

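View pics/l_t.png

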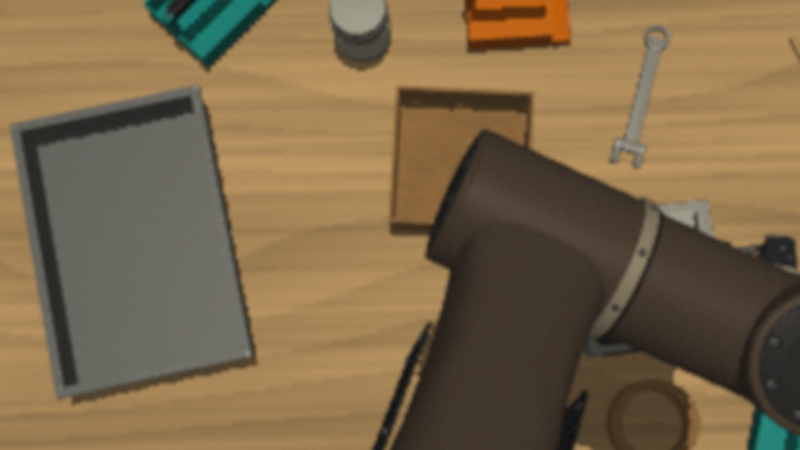

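```bash
python3 - <<'E'
from held import *
from fit import *
np.set_printoptions(precision=1,suppress=True)
s=snap("wrist"); o=get_obs()
cv2.imwrite("pics/l_w2.png",cv2.resize(s["image"][110:260,210:430,::-1],None,fx=3.6,fy=3.6,interpolation=cv2.INTER_CUBIC))
for c in [(.48,-.332,6.6),(.477,-.33,6.4)]:
  Rz=R.from_euler('z',c[2],degrees=True)
  print(proj(s,Rz.apply(np.array([[80,80,50],[80,-80,50],[-80,-80,50]])/1000)+[c[0],c[1],0]).tolist())
for phi in(6,7,8,9): print(phi,heldproj(s,o,phi,[(62.5,50,0),(62.5,-50,0)])[0].tolist())
E
```

```text
[[237.07523489205482, 131.65200936165326], [395.42581522034004, 131.72327435015117], [394.4605544319162, 288.6532285654563]]
[[235.05600281984982, 134.11423173772522], [393.3822407834083, 134.7328326682013], [391.9000143620593, 291.5912995549075]]
6 [[241.77068961743032, 135.32776813089288], [381.6959980689908, 135.26326424534912]]
7 [[242.22086216620139, 137.26240546134883], [381.2528585694711, 137.19731851452212]]
8 [[242.65926256794071, 139.20021413135737], [380.82138019725807, 139.13454414903754]]
9 [[243.08609391490182, 141.14106181626673], [380.4013618391323, 141.0748086132881]]
```

View pics/l_w2.png

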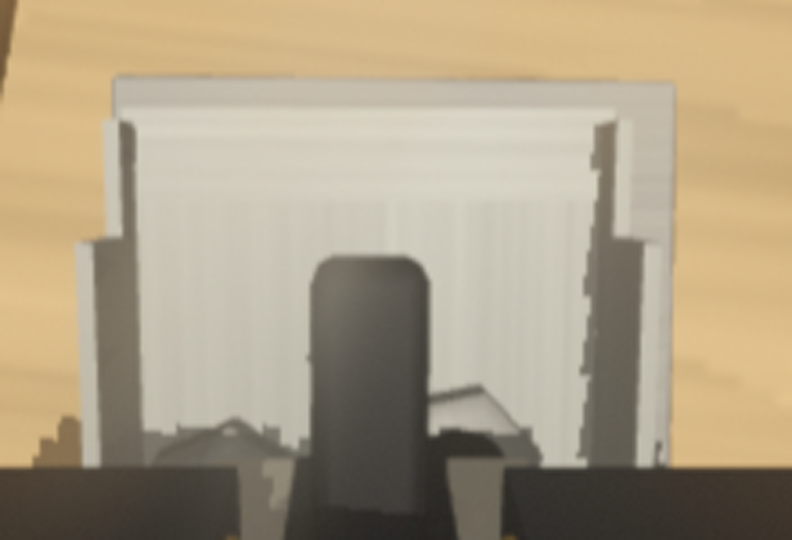

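```bash
python3 - <<'E'
from kin import *
from d import *
for z in(.075,.052):
    p,Rt=tcp_from_scoop([.48,-.3345,z],6.6,0,8.4); delta(p,Rt)
E
```

```text
clock 14.65 d [-2.3  7.4 55.1] a [ 0.26 -6.63  0.05] F [ 0.8  0.6 -4.9] open 15.4 pos [ 0.4649 -0.3285  0.185 ] rpy [179.7 -15.    6.7] q [-20.3   6.5 -22.   -8.7 -48.3 122. ]
clock 14.65 d [-8.2  7.3 77.3] a [ 0.26 -6.63  0.05] F [ 0.8  0.6 -4.9] open 15.4 pos [ 0.4649 -0.3285  0.185 ] rpy [179.7 -15.    6.7] q [-20.3   6.5 -22.   -8.7 -48.3 122. ]
```

```bash

python3 -m inch '[{"ax":0,"ay":0,"az":0,"dx":0,"dy":3,"dz":15,"fingers":0},{"ax":0.1,"ay":-2,"az":0,"dx":-1,"dy":6,"dz":35,"fingers":0},{"ax":0.2,"ay":-5,"az":0,"dx":-2,"dy":7.4,"dz":50,"fingers":0},{"ax":0.3,"ay":-6.6,"az":0,"dx":-4,"dy":7.4,"dz":62,"fingers":0},{"ax":0.3,"ay":-6.6,"az":0,"dx":-6,"dy":7.4,"dz":70,"fingers":0},{"ax":0.3,"ay":-6.6,"az":0,"dx":-7,"dy":7.4,"dz":74,"fingers":0},{"ax":0.3,"ay":-6.6,"az":0,"dx":-7,"dy":7.4,"dz":74,"fingers":0}]'
python3 - <<'E'
from kin import *
from held import *
for z in(.05,):
    p,Rt=tcp_from_scoop([.48,-.3345,z],6.6,0,8.4); delta(p,Rt)
s=snap("wrist","m_w.png"); o=get_obs()
Rz=R.from_euler('z',6.8,degrees=True)
print(proj(s,Rz.apply(np.array([[80,80,50],[80,-80,50]])/1000)+[.48,-.3345,0]).round(1).tolist())
for phi in(8,9): print(phi,heldproj(s,o,phi,[(62.5,50,0),(62.5,-50,0)])[0].round(1).tolist())
E
```

```text
clock: 15.52
tool_pos: [0.4783, -0.335, 0.1118]
orientation: [-180.0, -8.5, 6.7]
force: [0.0, 0.0, -5.8]
opening: 0.0156
clock 15.53 d [-1.3 -0.3  5.5] a [-0.03 -0.06  0.05] F [ 0.   0.  -5.8] open 15.6 pos [ 0.4783 -0.335   0.1118] rpy [-180.    -8.5    6.7] q [-18.3  14.6 -22.9  -5.1 -45.  118.4]
[[203.0, 117.8], [420.3, 117.2]]
8 [[243.3, 139.5], [381.8, 139.4]]
9 [[243.7, 141.4], [381.4, 141.4]]
```

View pics/m_w.png

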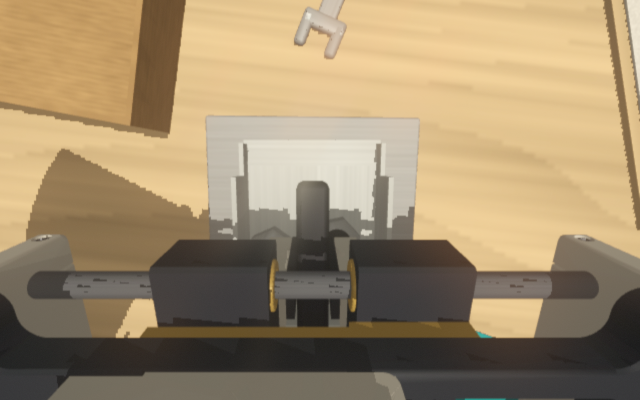

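```bash

python3 -m inch '[{"ax":0,"ay":0,"az":0,"dx":0,"dy":0,"dz":2,"fingers":0},{"ax":0,"ay":0,"az":0,"dx":-0.5,"dy":0,"dz":4,"fingers":0},{"ax":0,"ay":0,"az":0,"dx":-0.7,"dy":0,"dz":5,"fingers":0},{"ax":0,"ay":0,"az":0,"dx":-0.7,"dy":0,"dz":5.5,"fingers":0},{"ax":0,"ay":0,"az":0,"dx":-0.7,"dy":0,"dz":5.5,"fingers":0}]'

```

```text
clock: 16.2
tool_pos: [0.4788, -0.335, 0.108]
orientation: [180.0, -8.5, 6.7]
force: [-5.1, 5.0, 9.0]
opening: 0.0155
```

```bash

python3 -m inch '[{"ax":0,"ay":0,"az":0,"dx":0,"dy":0,"dz":-1,"fingers":45},{"ax":0,"ay":0,"az":0,"dx":0,"dy":0,"dz":-1,"fingers":45},{"ax":0,"ay":0,"az":0,"dx":0,"dy":0,"dz":-1,"fingers":45},{"ax":0,"ay":0,"az":0,"dx":0,"dy":0,"dz":-10,"fingers":60},{"ax":0,"ay":0,"az":0,"dx":0,"dy":0,"dz":-40,"fingers":60},{"ax":0,"ay":0,"az":0,"dx":0,"dy":0,"dz":-60,"fingers":60},{"ax":0,"ay":0,"az":0,"dx":0,"dy":0,"dz":-60,"fingers":60},{"ax":0,"ay":0,"az":0,"dx":0,"dy":0,"dz":-60,"fingers":60}]'
python3 - <<'E'
from kin import *
from held import *
s=snap("wrist","n_w.png"); o=get_obs(); print(o["clock"],o["tool_pos"],o["orientation"],o["force"])
Rz=R.from_euler('z',6.7,degrees=True)
print(proj(s,Rz.apply(np.array([[62.5,50,0],[62.5,-50,0],[38,8,84],[38,-8,84],[40.5,50,40],[40.5,-50,40]])/1000)+[.48,-.3345,.05]).round(1).tolist())
E
```

```text
clock: 17.2
tool_pos: [0.4697, -0.3359, 0.1655]
orientation: [-180.0, -8.4, 6.7]
force: [-1.0, 0.3, 0.3]
opening: 0.0601
17.25 [ 0.46951904 -0.33582038  0.16508395] [-179.94757449   -8.39761375    6.65172478] [ 0.2338568  -0.39055657 -1.29392328]
[[257.5, 135.5], [366.7, 135.4], [299.8, 163.8], [324.3, 163.7], [249.2, 159.9], [375.0, 159.7]]
```

View pics/n_w.png

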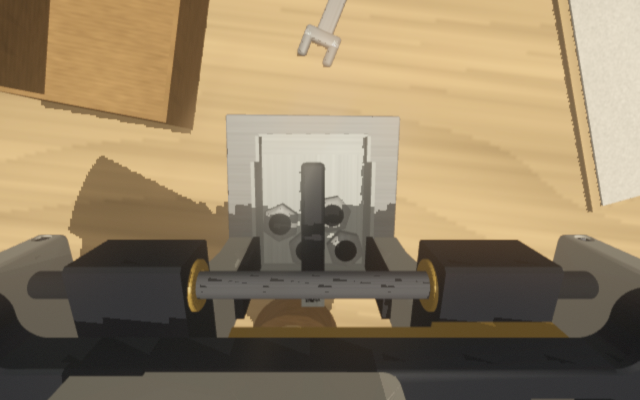

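```bash
python3 - <<'E'
from kin import *
from d import *
p,Rt=tcp_from_scoop([.4803,-.3355,.05],6.7,0,22)
up=p-Rt.apply([0,0,.06]); delta(up,Rt); delta(p,Rt)
q=np.array([-18.3,14.6,-22.9,-5.1,-45,118.4])
print(ik(up,Rt,q),ik(p,Rt,q))
E
```

```text
clock 17.25 d [-9.8  0.9  0.6] a [-0.04 13.6  -0.05] F [ 0.2 -0.4 -1.3] open 59.7 pos [ 0.4695 -0.3358  0.1651] rpy [-179.9   -8.4    6.7] q [-18.7  10.8 -20.   -4.6 -51.7 118. ]
clock 17.25 d [ 4.3  1.  59. ] a [-0.04 13.6  -0.05] F [ 0.2 -0.4 -1.3] open 59.7 pos [ 0.4695 -0.3358  0.1651] rpy [-179.9   -8.4    6.7] q [-18.7  10.8 -20.   -4.6 -51.7 118. ]
(array([-25.4234194 ,   6.5504101 , -23.83841229, -17.30586454,
       -42.03813323, 133.23519285]), np.float64(6.48860298824161e-11)) (array([-24.19309309,  11.84173005, -25.25777011, -19.41856126,
       -35.34621295, 135.06167101]), np.float64(1.6658584678364008e-09))
```

```bash

python3 -m inch '[{"ax":0,"ay":5,"az":0,"dx":-4,"dy":0.5,"dz":0,"fingers":60},{"ax":0,"ay":10,"az":0,"dx":-7,"dy":1,"dz":0,"fingers":60},{"ax":0,"ay":13.6,"az":0,"dx":-10,"dy":1,"dz":0.5,"fingers":60},{"ax":0,"ay":13.6,"az":0,"dx":-10,"dy":1,"dz":0.5,"fingers":60},{"ax":0,"ay":13.6,"az":0,"dx":-10,"dy":1,"dz":0.5,"fingers":60},{"ax":0,"ay":13.6,"az":0,"dx":-10,"dy":1,"dz":0.5,"fingers":60},{"ax":0,"ay":13.6,"az":0,"dx":-10,"dy":1,"dz":0.5,"fingers":60}]'
python3 - <<'E'
from kin import *
from d import *
p,Rt=tcp_from_scoop([.4803,-.3355,.05],6.7,0,22); delta(p,Rt)
s=snap("wrist","o_w.png")
Rz=R.from_euler('z',6.7,degrees=True)
print(proj(s,Rz.apply(np.array([[62.5,50,0],[62.5,-50,0],[38,8,84],[38,-8,84],[40.5,50,40],[40.5,-50,40]])/1000)+[.4803,-.3355,.05]).round(1).tolist())
E
```

```text
clock: 18.12
tool_pos: [0.4606, -0.3379, 0.1635]
orientation: [-180.0, -22.0, 6.7]
force: [-0.2, 0.5, 0.0]
opening: 0.0598
clock 18.12 d [-0.7 -0.1 60.2] a [-0.03 -0.   -0.  ] F [-0.2  0.5  0. ] open 59.8 pos [ 0.4606 -0.3379  0.1635] rpy [-180.   -22.     6.7] q [-25.4   6.6 -23.6 -17.3 -42.2 133.1]
[[260.8, 157.0], [363.6, 157.0], [300.6, 162.0], [323.8, 162.0], [252.2, 171.1], [372.2, 171.1]]
```

View pics/o_w.png

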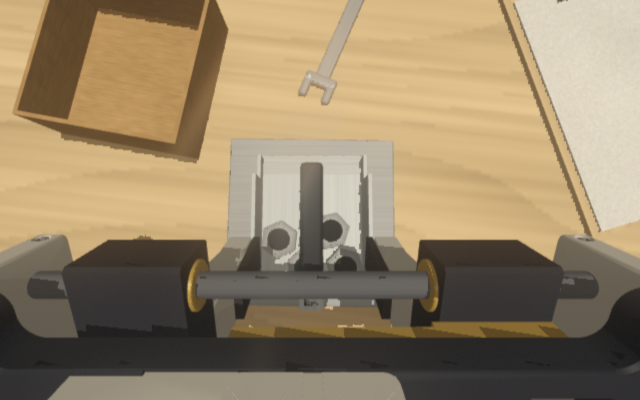

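```bash

python3 -m inch '[{"ax":0,"ay":0,"az":0,"dx":0,"dy":0,"dz":25,"fingers":50},{"ax":0,"ay":0,"az":0,"dx":-0.5,"dy":0,"dz":50,"fingers":40},{"ax":0,"ay":0,"az":0,"dx":-0.7,"dy":0,"dz":60,"fingers":40},{"ax":0,"ay":0,"az":0,"dx":-0.7,"dy":0,"dz":60,"fingers":40},{"ax":0,"ay":0,"az":0,"dx":-0.7,"dy":0,"dz":60,"fingers":0},{"ax":0,"ay":0,"az":0,"dx":-0.7,"dy":0,"dz":60,"fingers":0},{"ax":0,"ay":0,"az":0,"dx":-0.7,"dy":0,"dz":60,"fingers":0},{"ax":0,"ay":0,"az":0,"dx":-0.7,"dy":0,"dz":60,"fingers":0}]'
python3 - <<'E'
from kin import *
from d import *
c=np.array([.6235,-.1237]); 
for yaw in(6.4,):
    d=np.array([np.cos(np.radians(yaw)),np.sin(np.radians(yaw))])
    lip=np.r_[c-.035*d,.13]
    p,Rt=tcp_from_scoop(lip,yaw,-8,22,True); print(p); delta(p,Rt)
    q,e=ik(p,Rt,[-18,14,-22,-5,-45,110.]); print(q.round(1),e)
E
```

```text
clock: 19.18
tool_pos: [0.4821, -0.3356, 0.1085]
orientation: [-180.0, -22.1, 6.7]
force: [-1.9, 3.2, 6.4]
opening: 0.0155
[ 0.52135946 -0.1351569   0.17842144]
clock 19.18 d [  84.  -194.5  -41.4] a [-0.12  7.92  0.24] F [-1.9  3.2  6.4] open 15.5 pos [ 0.4821 -0.3356  0.1085] rpy [-180.   -22.1    6.7] q [-24.3  11.8 -25.1 -19.4 -35.6 135. ]
[  6.3  -4.3 -43.6  -0.2 -20.7  90.3] 6.81029066473826e-11
```

```bash

python3 -m inch '[{"ax":0,"ay":0,"az":0,"dx":3,"dy":0,"dz":-8,"fingers":0},{"ax":0,"ay":2,"az":0,"dx":10,"dy":0,"dz":-25,"fingers":0},{"ax":0,"ay":5,"az":0,"dx":19,"dy":0,"dz":-46,"fingers":0},{"ax":0,"ay":5,"az":0,"dx":28,"dy":0,"dz":-68,"fingers":0},{"ax":0,"ay":5,"az":0,"dx":34,"dy":0,"dz":-84,"fingers":0},{"ax":0,"ay":5,"az":0,"dx":36,"dy":0,"dz":-88,"fingers":0},{"ax":0,"ay":5,"az":0,"dx":36,"dy":0,"dz":-88,"fingers":0}]'
python3 - <<'E'
from kin import *
from held import *
s=snap("wrist","p_w.png"); o=get_obs()
for phi in(22,25,28): print(phi,*[x.round(1).tolist() for x in heldproj(s,o,phi,[(62.5,50,0),(62.5,-50,0),(38,8,84)])])
c=np.array([.6235,-.1237]); yaw=6.4
d=np.array([np.cos(np.radians(yaw)),np.sin(np.radians(yaw))])
for z,t in((.15,-5),(.10,15)):
    lip=np.r_[c-.035*d,z]
    p,Rt=tcp_from_scoop(lip,yaw,t,22,True); print(p); delta(p,Rt)
    q,e=ik(p,Rt,[-18,14,-22,-5,-45,110.]); print(q.round(1),e)
E
```

```text
clock: 20.05
tool_pos: [0.4821, -0.3352, 0.2026]
orientation: [-179.9, -27.0, 6.7]
force: [0.9, 1.0, -6.5]
opening: 0.0161
22 [[248.1, 167.5], [375.8, 167.5], [296.0, 180.3]] [6.7, -5.0, 0.1]
25 [[248.9, 173.4], [375.0, 173.4], [296.2, 180.3]] [6.7, -2.0, 0.1]
28 [[249.7, 179.3], [374.3, 179.3], [296.5, 180.4]] [6.7, 1.0, 0.1]
[ 0.52397016 -0.13486406  0.20190247]
clock 20.1 d [  57.8 -194.    29.8] a [-0.2   0.01  0.21] F [-0.2  0.1 -5.6] open 15.7 pos [ 0.482  -0.3351  0.202 ] rpy [-179.9  -27.     6.6] q [-26.5   4.5 -20.6 -21.1 -43.8 135.8]
[  6.3  -4.8 -38.9  -0.1 -28.9  90.2] 2.3500766332951174e-10
[ 0.545516   -0.13244731  0.17105635]
clock 20.1 d [  63.1 -193.8   67.2] a [ -0.16 -19.99   0.25] F [-0.2  0.1 -5.6] open 15.7 pos [ 0.482  -0.3351  0.202 ] rpy [-179.9  -27.     6.6] q [-26.5   4.5 -20.6 -21.1 -43.8 135.8]
[  6.3   8.5 -23.7  -0.  -50.7  90.1] 2.646552976770522e-11
```

View pics/p_w.png

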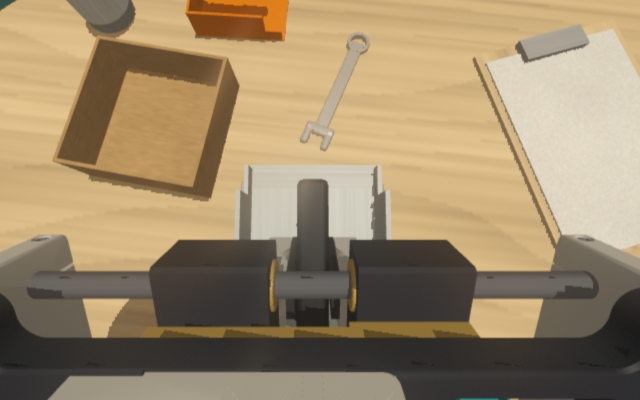

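```bash

python3 -m inch '[{"ax":0,"ay":0,"az":0,"dx":3,"dy":-10,"dz":1.5,"fingers":0},{"ax":0,"ay":0,"az":0,"dx":11,"dy":-36,"dz":5.5,"fingers":0},{"ax":0,"ay":0,"az":0,"dx":21,"dy":-72,"dz":11,"fingers":0},{"ax":0,"ay":0,"az":0,"dx":32,"dy":-108,"dz":16.5,"fingers":0},{"ax":0,"ay":0,"az":0,"dx":43,"dy":-144,"dz":22,"fingers":0},{"ax":0,"ay":0,"az":0,"dx":51,"dy":-172,"dz":26.5,"fingers":0},{"ax":0,"ay":0,"az":0.2,"dx":56,"dy":-189,"dz":29,"fingers":0},{"ax":0,"ay":0,"az":0.2,"dx":58,"dy":-194,"dz":30,"fingers":0}]'
python3 - <<'E'
from kin import *
from held import *
s=snap("wrist","q_w.png"); o=get_obs()
for phi in(22,): print(phi,*[x.round(1).tolist() for x in heldproj(s,o,phi,[(62.5,50,0),(62.5,-50,0),(38,8,84)])])
Rz=R.from_euler('z',-4.4,degrees=True)
print(proj(s,Rz.apply(np.array([[80,80,60],[80,-80,60],[-80,-80,60],[-80,80,60]])/1000)+[.6235,-.1237,0]).round(1).tolist())
c=np.array([.6235,-.1237]); yaw=6.4
d=np.array([np.cos(np.radians(yaw)),np.sin(np.radians(yaw))])
for z,t in((.12,5),(.095,15),(.085,25),(.08,35),(.08,45),(.08,55),(.08,66)):
    lip=np.r_[c-.035*d,z]
    p,Rt=tcp_from_scoop(lip,yaw,t,22,True); print(t); delta(p,Rt)
E
```

```text
clock: 21.1
tool_pos: [0.5241, -0.1335, 0.2018]
orientation: [-179.8, -27.0, 6.5]
force: [-0.1, 0.2, -5.3]
opening: 0.0152
22 [[248.7, 166.6], [376.8, 166.6], [296.9, 179.2]] [6.6, -5.0, 0.1]
[[259.1, 82.7], [396.9, 107.2], [375.1, 247.4], [225.4, 218.2]]
5
clock 21.15 d [-0.4  1.1 21.7] a [-0.2  -9.99  0.12] F [ 0.5 -0.3 -5.1] open 15.8 pos [ 0.5244 -0.1338  0.202 ] rpy [-179.8  -27.     6.5] q [  6.2  -4.7 -38.5  -0.6 -29.2  90.8]
15
clock 21.15 d [ 2.6  1.1 41.6] a [ -0.19 -19.99   0.14] F [ 0.5 -0.3 -5.1] open 15.8 pos [ 0.5244 -0.1338  0.202 ] rpy [-179.8  -27.     6.5] q [  6.2  -4.7 -38.5  -0.6 -29.2  90.8]
25
clock 21.15 d [12.6  1.2 50.7] a [ -0.18 -29.99   0.16] F [ 0.5 -0.3 -5.1] open 15.8 pos [ 0.5244 -0.1338  0.202 ] rpy [-179.8  -27.     6.5] q [  6.2  -4.7 -38.5  -0.6 -29.2  90.8]
35
clock 21.15 d [24.6  1.2 57.8] a [ -0.16 -39.99   0.17] F [ 0.5 -0.3 -5.1] open 15.8 pos [ 0.5244 -0.1338  0.202 ] rpy [-179.8  -27.     6.5] q [  6.2  -4.7 -38.5  -0.6 -29.2  90.8]
45
clock 21.15 d [38.2  1.3 62.9] a [ -0.15 -49.99   0.19] F [ 0.5 -0.3 -5.1] open 15.8 pos [ 0.5244 -0.1338  0.202 ] rpy [-179.8  -27.     6.5] q [  6.2  -4.7 -38.5  -0.6 -29.2  90.8]
55
clock 21.15 d [50.7  1.3 70.2] a [ -0.13 -59.99   0.21] F [ 0.5 -0.3 -5.1] open 15.8 pos [ 0.5244 -0.1338  0.202 ] rpy [-179.8  -27.     6.5] q [  6.2  -4.7 -38.5  -0.6 -29.2  90.8]
66
clock 21.15 d [62.7  1.4 80.7] a [ -0.12 -70.99   0.22] F [ 0.5 -0.3 -5.1] open 15.8 pos [ 0.5244 -0.1338  0.202 ] rpy [-179.8  -27.     6.5] q [  6.2  -4.7 -38.5  -0.6 -29.2  90.8]
```

View pics/q_w.png

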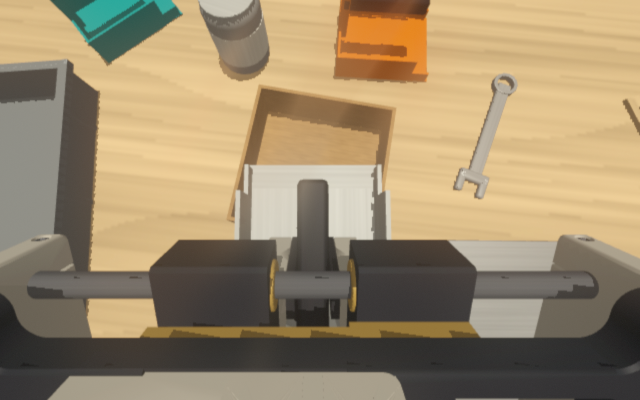

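```bash

python3 -m inch '[{"ax":0,"ay":-10,"az":0,"dx":0,"dy":1,"dz":21.7,"fingers":0},{"ax":0,"ay":-20,"az":0,"dx":2.6,"dy":1,"dz":41.6,"fingers":0},{"ax":0,"ay":-26,"az":0,"dx":8.6,"dy":1,"dz":47,"fingers":0},{"ax":0,"ay":-32,"az":0,"dx":15,"dy":1.2,"dz":52,"fingers":0},{"ax":0,"ay":-38,"az":0,"dx":22,"dy":1.2,"dz":56.5,"fingers":0},{"ax":0,"ay":-44,"az":0,"dx":30,"dy":1.2,"dz":60,"fingers":0},{"ax":0,"ay":-50,"az":0,"dx":38,"dy":1.3,"dz":63,"fingers":0},{"ax":0,"ay":-55,"az":0,"dx":44.5,"dy":1.3,"dz":66.5,"fingers":0}]'
python3 - <<'E'
from kin import *
from held import *
c=np.array([.6235,-.1237]); yaw=6.4
d=np.array([np.cos(np.radians(yaw)),np.sin(np.radians(yaw))])
for z,t in((.08,58),(.08,66),(.08,74)):
    lip=np.r_[c-.035*d,z]
    p,Rt=tcp_from_scoop(lip,yaw,t,22,True); print(t); delta(p,Rt); print(ik(p,Rt,[6,45,20,0,-110,90]))
s=snap("wrist","r_w.png")
E
```

```text
clock: 22.15
tool_pos: [0.596, -0.1289, 0.1628]
orientation: [-179.8, 28.0, 6.5]
force: [-0.7, -0.1, -4.0]
opening: 0.0159
58
clock 22.15 d [ 9.  -2.1 -3.4] a [-0.11 -8.01  0.14] F [-0.7 -0.1 -4. ] open 15.9 pos [ 0.596  -0.1289  0.1628] rpy [-179.8   28.     6.5] q [  6.1  34.2   8.6   0.  -92.4  90.4]
(array([ 6.35552326e+00,  4.02573431e+01,  1.60669741e+01,  2.67080991e-02,
       -1.01809622e+02,  9.00414485e+01]), np.float64(2.3725466036239595e-13))
66
clock 22.15 d [20.4 -2.1 -5.9] a [ -0.1  -16.01   0.15] F [-0.7 -0.1 -4. ] open 15.9 pos [ 0.596  -0.1289  0.1628] rpy [-179.8   28.     6.5] q [  6.1  34.2   8.6   0.  -92.4  90.4]
(array([ 6.35820664e+00,  4.65876396e+01,  2.35526007e+01,  3.10936860e-02,
       -1.10964947e+02,  9.00411897e+01]), np.float64(3.202134135626977e-08))
74
clock 22.15 d [32.  -2.1 -6.8] a [ -0.09 -24.01   0.15] F [-0.7 -0.1 -4. ] open 15.9 pos [ 0.596  -0.1289  0.1628] rpy [-179.8   28.     6.5] q [  6.1  34.2   8.6   0.  -92.4  90.4]
(array([ 6.36033833e+00,  5.29801176e+01,  3.09152748e+01,  3.60652598e-02,
       -1.19935146e+02,  9.00424154e+01]), np.float64(3.076028320947444e-11))
```

View pics/r_w.png

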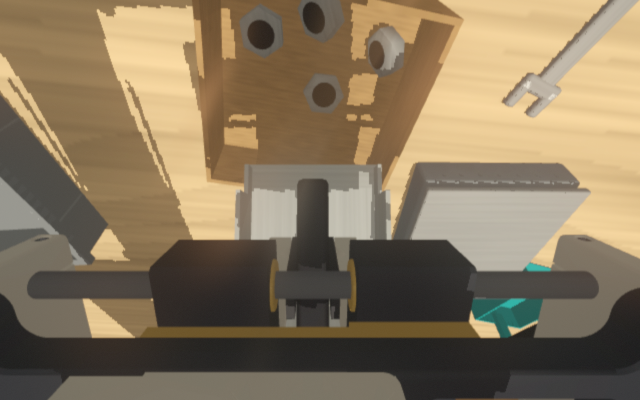

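```bash

python3 -m inch '[{"ax":0,"ay":-5,"az":0,"dx":6,"dy":0,"dz":-3,"fingers":0},{"ax":0,"ay":-11,"az":0,"dx":14,"dy":0,"dz":-6,"fingers":0},{"ax":0,"ay":-16,"az":0,"dx":20,"dy":0,"dz":-8,"fingers":0},{"ax":0,"ay":-20,"az":0,"dx":26,"dy":0,"dz":-9,"fingers":0},{"ax":0,"ay":-20,"az":0,"dx":26,"dy":0,"dz":-9,"fingers":0},{"ax":0,"ay":-20,"az":0,"dx":26,"dy":0,"dz":-9,"fingers":0}]'
python3 - <<'E'
from kin import *
from held import *
s=snap("wrist","s_w.png"); snap("scene","s_s.png",(200,120,520,320),2.4); o=get_obs()
for phi in(22,24): print(phi,*[x.round(1).tolist() for x in heldproj(s,o,phi,[(62.5,50,0),(62.5,-50,0),(38,8,84)])])
# retreat: raise & level, then over original spot
p,Rt=tcp_from_scoop([.5,-.11,.16],6.4,0,22); delta(p,Rt); print(ik(p,Rt,[6,0,-30,0,-35,90]))
for z in(.08,.002):
    p,Rt=tcp_from_scoop([.43,-.0,z],6.4,0,10); print(ik(p,Rt,[15,0,-40,0,-35,80]))
    p,Rt=tcp_from_scoop([.48,-.33,z+.05],6.4,0,22); print("scale",ik(p,Rt,[-24,12,-25,-19,-35,135]))
E
```

```text
clock: 22.95
tool_pos: [0.6217, -0.1259, 0.159]
orientation: [-179.8, 47.8, 6.6]
force: [0.9, -0.3, -2.9]
opening: 0.0157
22 [[248.0, 170.1], [376.8, 170.0], [296.1, 184.8]] [6.8, 69.7, 0.3]
24 [[248.5, 174.0], [376.2, 173.9], [296.3, 184.7]] [6.8, 71.7, 0.4]
clock 23.05 d [-120.7  -29.5   48.2] a [-0.1  69.75  0.11] F [-0.8  0.1 -2.5] open 15.7 pos [ 0.6215 -0.1258  0.1604] rpy [-179.8   47.7    6.6] q [ 6.200e+00  4.920e+01  2.670e+01  1.000e-01 -1.152e+02  9.030e+01]
(array([ 10.89767914,  -6.98225301, -37.65527595,   2.77092552,
       -37.4206308 ,  83.62733234]), np.float64(4.893315053156044e-09))
(array([ 30.49372597,  -5.16197632, -46.35414507,   6.35325528,
       -39.83716984,  61.3448088 ]), np.float64(3.133838522018095e-10))
scale (array([-22.99040019,   5.84196475, -21.81404145, -15.34910701,
       -43.9895497 , 128.74661426]), np.float64(2.930672371448395e-12))
(array([ 30.18849941,   2.59905949, -53.97820941,   9.69868166,
       -24.5676718 ,  57.6983791 ]), np.float64(8.118505867571457e-13))
scale (array([-23.42716538,  11.27664307, -25.88568021, -18.95250529,
       -35.00758653, 133.7043046 ]), np.float64(3.967007222716034e-10))
```

View pics/s_w.png

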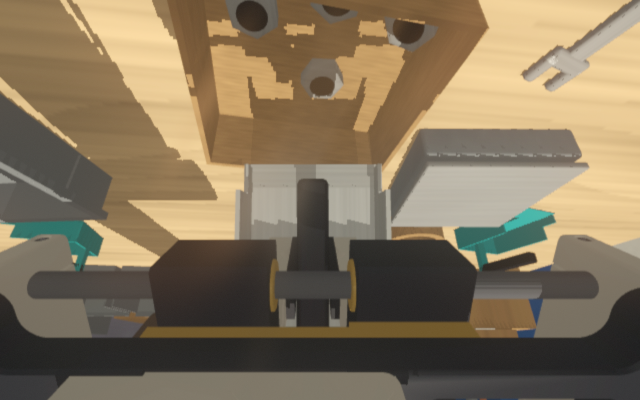

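View pics/s_s.png

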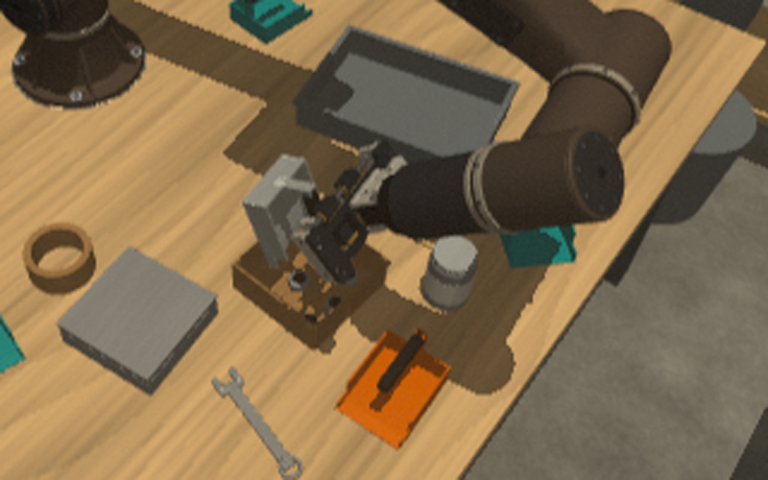

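```bash
python3 - <<'E'
from kin import *
from d import *
np.set_printoptions(precision=1,suppress=True)
for x in (.46,.49,.51):
  for yaw in(6.4,0,-10):
    q=np.array([20,-5,-35,0,-38,80.])
    for z in(.12,.06,.002):
        p,Rt=tcp_from_scoop([x,.04,z],yaw,0,22); q,e=ik(p,Rt,q); print(x,yaw,z,q,round(e,4))
p,Rt=tcp_from_scoop([.5,.04,.16],6.4,0,22); delta(p,Rt)
p,Rt=tcp_from_scoop([.53,-.09,.2],6.4,20,22); delta(p,Rt); print(ik(p,Rt,[6,20,-10,0,-60,90]))
E
```

```text
0.46 6.4 0.12 [ 37.7 -11.7 -54.4  22.7 -30.2  40.7] 0.0
0.46 6.4 0.06 [ 34.3  -5.3 -58.3  25.  -20.4  40.1] 0.0095
0.46 6.4 0.002 [ 30.7   2.4 -58.3  19.9 -12.6  47.5] 0.0227
0.46 0 0.12 [ 39.1 -11.5 -55.6  27.  -31.3  29.4] 0.0
0.46 0 0.06 [ 35.3  -4.9 -58.3  28.2 -22.6  30. ] 0.0136
0.46 0 0.002 [ 31.7   2.5 -58.3  24.5 -15.3  35.9] 0.0302
0.46 -10 0.12 [ 41.2 -10.6 -56.2  31.3 -34.2  14.2] 0.0
0.46 -10 0.06 [ 37.4  -4.  -58.3  32.5 -26.3  14.4] 0.0161
0.46 -10 0.002 [ 33.8   3.2 -58.3  31.  -19.8  17.8] 0.036
0.49 6.4 0.12 [ 34.5  -7.9 -51.2  21.5 -28.8  44.7] 0.0
0.49 6.4 0.06 [ 31.   -2.3 -58.3  30.9 -16.6  37. ] 0.0033
0.49 6.4 0.002 [ 28.    4.8 -58.3  27.5  -9.9  42.4] 0.0182
0.49 0 0.12 [ 35.7  -7.7 -52.6  26.3 -29.6  33. ] 0.0
0.49 0 0.06 [ 31.9  -2.  -58.3  34.1 -18.8  27.1] 0.0069
0.49 0 0.002 [ 28.7   4.9 -58.3  32.  -12.5  31.2] 0.0246
0.49 -10 0.12 [ 37.6  -7.  -53.5  31.3 -32.2  17.3] 0.0
0.49 -10 0.06 [ 33.6  -1.3 -58.3  38.6 -22.6  11.9] 0.009
0.49 -10 0.002 [ 30.4   5.5 -58.3  38.5 -16.9  13.6] 0.029
0.51 6.4 0.12 [ 32.6  -5.5 -48.9  20.5 -28.2  47.2] 0.0
0.51 6.4 
[... 195 characters left out ...]
.  -16.4  24.6] 0.0026
0.51 0 0.002 [ 26.3   6.4 -58.3  38.1 -10.7  27.3] 0.0211
0.51 -10 0.12 [ 35.6  -4.7 -51.5  31.1 -31.2  19.3] 0.0
0.51 -10 0.06 [ 30.8   0.5 -58.3  43.4 -20.1   9.5] 0.0043
0.51 -10 0.002 [ 27.7   7.  -58.3  44.5 -15.1  10.1] 0.0245
clock 23.05 d [-109.1 -178.6   35.9] a [-0.1 69.8  0.1] F [-0.8  0.1 -2.5] open 15.7 pos [ 0.6 -0.1  0.2] rpy [-179.8   47.7    6.6] q [   6.2   49.2   26.7    0.1 -115.2   90.3]
clock 23.05 d [-112.5  -46.1  -14. ] a [-0.1 49.8  0.1] F [-0.8  0.1 -2.5] open 15.7 pos [ 0.6 -0.1  0.2] rpy [-179.8   47.7    6.6] q [   6.2   49.2   26.7    0.1 -115.2   90.3]
(array([ 11.2,   7.4, -13.4,   0.2, -67.2,  85.1]), np.float64(2.131200216304307e-11))
```

```bash
python3 - <<'E'
from kin import *
from d import *
np.set_printoptions(precision=3,suppress=True)
for x,y,yaw in ((.6,.045,6.4),(.63,.045,6.4),(.45,-.53,6.4),(.47,-.54,-20),(.47,-.54,-50),(.47,-.54,20)):
    q=np.array([20,-5,-35,0,-38,80.]) if y>0 else np.array([-30,10,-20,-10,-40,110.])
    for z in(.12,.06,.001):
        p,Rt=tcp_from_scoop([x,y,z],yaw,0,22); q,e=ik(p,Rt,q); print(x,y,yaw,z,q,round(e,4))
s=snap("top"); cv2.imwrite("pics/t_t.png",cv2.resize(s["image"][90:300,340:600,::-1],None,fx=2.8,fy=2.8,interpolation=cv2.INTER_CUBIC))
for u in((430,211),(500,200),(558,178),(462,243),(480,245)): print(u,atz(s,u,0)[:2])
print(proj(s,[[.47,-.54,0],[.43,-.56,0]]))
E
```

```text
0.6 0.045 6.4 0.12 [ 27.124   4.145 -38.003  16.334 -28.122  56.177] 0.0
0.6 0.045 6.4 0.06 [ 25.666   8.452 -45.409  25.322 -16.798  47.675] 0.0
0.6 0.045 6.4 0.001 [ 14.859  13.112 -55.071  60.145  -2.831  21.966] 0.0076
0.63 0.045 6.4 0.12 [ 25.569   7.057 -34.092  14.807 -28.771  59.09 ] 0.0
0.63 0.045 6.4 0.06 [ 24.606  11.166 -40.844  21.961 -18.237  52.085] 0.0
0.63 0.045 6.4 0.001 [ 15.311  15.457 -51.75   56.694  -3.405  25.036] 0.0047
0.45 -0.53 6.4 0.12 [-43.715  19.284  -3.179 -20.592 -54.813 150.188] 0.0
0.45 -0.53 6.4 0.06 [-43.925  22.545  -6.214 -22.451 -49.023 153.345] 0.0
0.45 -0.53 6.4 0.001 [-44.211  26.342  -8.321 -24.77  -43.71  156.919] 0.0
0.47 -0.54 -20 0.12 [-37.02   16.703 -11.571  -9.62  -41.004 113.135] 0.0
0.47 -0.54 -20 0.06 [-37.114  20.191 -14.767 -11.239 -34.444 115.239] 0.0
0.47 -0.54 -20 0.001 [-37.272  24.266 -16.926 -13.533 -28.38  118.038] 0.0
0.47 -0.54 -50 0.12 [-29.897  14.772 -23.933  14.342 -31.318  58.933] 0.0
0.47 -0.54 -50 0.06 [-30.414  18.333 -29.676  19.33  -22.295  53.762] 0.0
0.47 -0.54 -50 0.001 [-33.255  22.176 -38.283  36.654 -10.416  38.214] 0.0
0.47 -0.54 20 0.12 [-44.931  23.649   4.301 -22.425 -62.811 163.907] 0.0
0.47 -0.54 20 0.06 [-45.086  26.627   1.155 -23.831 -57.233 166.835] 0.0
0.47 -0.54 20 0.001 [-45.289  30.099  -1.117 -25.552 -52.088 169.975] 0.0
(430, 211) [ 0.482 -0.432]
(500, 200) [ 0.51  -0.641]
(558, 178) [ 0.572 -0.819]
(462, 243) [ 0.386 -0.52 ]
(480, 245) [ 0.379 -0.572]
[[466.926 214.178]
 [474.65  227.543]]
```

View pics/t_t.png

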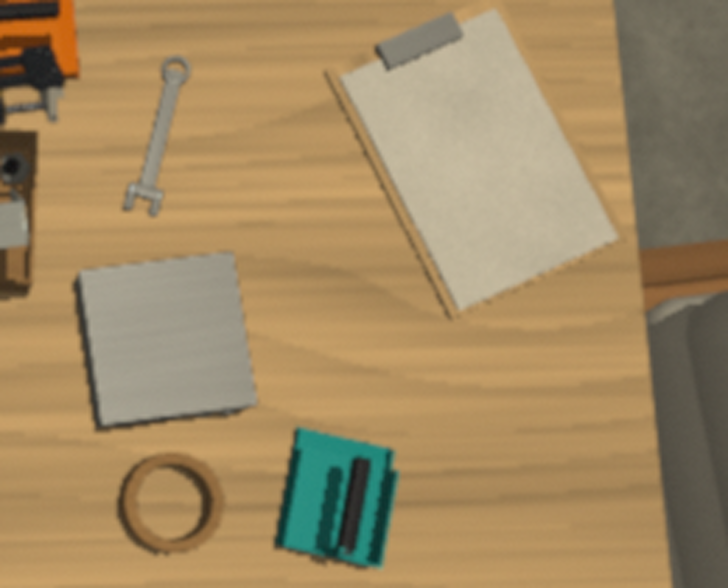

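```bash
python3 - <<'E'
from kin import *
from d import *
np.set_printoptions(precision=1,suppress=True)
q=np.array([6.2,49.2,26.7,.1,-115.2,90.3])
for (x,y,z,yaw,t) in ((.56,-.13,.2,6,45),(.55,-.13,.22,6,20),(.54,-.2,.18,4,0),(.53,-.36,.14,2,0),(.53,-.52,.10,0,0),(.53,-.52,.001,0,0)):
    p,Rt=tcp_from_scoop([x,y,z],yaw,t,22); q,e=ik(p,Rt,q); print(x,y,z,q,round(e,4),p*1000); 
p,Rt=tcp_from_scoop([.55,-.13,.2],6,20,22); delta(p,Rt)
E
```

```text
0.56 -0.13 0.2 [  6.3  28.9  11.7  -0.1 -95.8  89.7] 0.0 [ 601.8 -125.6  239.1]
0.55 -0.13 0.22 [  6.5   9.4  -8.3   0.  -70.3  89.5] 0.0 [ 571.5 -127.7  273.2]
0.54 -0.2 0.18 [ -2.6  -0.3 -26.1  -3.7 -42.3  98.8] 0.0 [ 542.1 -199.9  237.4]
0.53 -0.36 0.14 [-22.6   9.9 -16.5 -12.9 -44.2 122.3] 0.0 [ 532.1 -359.9  197.4]
0.53 -0.52 0.1 [-36.8  22.2  -2.8 -17.5 -48.4 136.5] 0.0 [ 532.1 -520.   157.4]
0.53 -0.52 0.001 [-37.1  28.1  -6.8 -21.  -39.2 141.6] 0.0 [ 532.1 -520.    58.4]
clock 23.1 d [-102.    -3.9  -25.3] a [ 0.1 49.8  0.5] F [-0.5  0.1 -2.9] open 15.7 pos [ 0.6 -0.1  0.2] rpy [-179.8   47.8    6.6] q [   6.2   49.2   26.7    0.1 -115.3   90.3]
```

```bash

python3 -m inch '[{"ax":0,"ay":0,"az":0,"dx":-15,"dy":0,"dz":-13,"fingers":0},{"ax":0,"ay":0,"az":0,"dx":-35,"dy":0,"dz":-31,"fingers":0},{"ax":0,"ay":10,"az":0,"dx":-52,"dy":-1,"dz":-40,"fingers":0},{"ax":0,"ay":20,"az":0,"dx":-64,"dy":-2,"dz":-40,"fingers":0},{"ax":0,"ay":30,"az":0.2,"dx":-77,"dy":-3,"dz":-36,"fingers":0},{"ax":0,"ay":40,"az":0.4,"dx":-90,"dy":-4,"dz":-30,"fingers":0},{"ax":0,"ay":50,"az":0.5,"dx":-102,"dy":-4,"dz":-25,"fingers":0},{"ax":0,"ay":50,"az":0.5,"dx":-102,"dy":-4,"dz":-25,"fingers":0}]'
python3 - <<'E'
from kin import *
from held import *
p,Rt=tcp_from_scoop([.53,-.36,.16],2,0,22); delta(p,Rt)
p,Rt=tcp_from_scoop([.53,-.52,.09],0,0,22); delta(p,Rt)
s=snap("wrist","u_w.png")
E
```

```text
clock: 24.1
tool_pos: [0.5668, -0.1281, 0.2563]
orientation: [179.9, -2.4, 6.0]
force: [0.9, -0.0, -2.2]
opening: 0.0158
clock 24.1 d [-60.4 226.8  36.7] a [-0.78 19.58  3.97] F [ 0.9 -0.  -2.2] open 15.8 pos [ 0.5668 -0.1281  0.2563] rpy [179.9  -2.4   6. ] q [  6.6   9.3 -10.8   0.1 -67.6  89.4]
clock 24.1 d [-80.1 385.9 106.2] a [-1.21 19.57  5.93] F [ 0.9 -0.  -2.2] open 15.8 pos [ 0.5668 -0.1281  0.2563] rpy [179.9  -2.4   6. ] q [  6.6   9.3 -10.8   0.1 -67.6  89.4]
```

View pics/u_w.png

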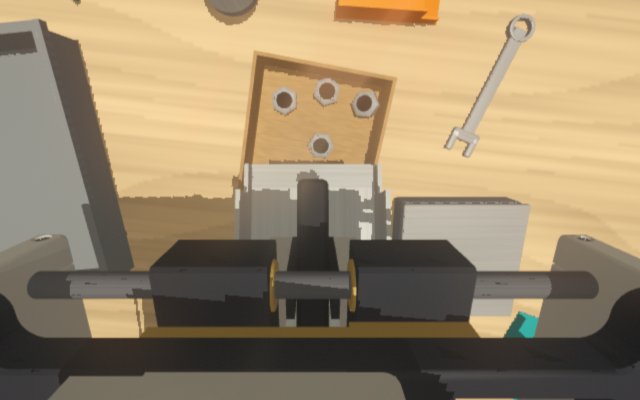

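Four nuts are in the carton at (285,99), (327,90), (365,102) and (320,145), and the scoop is empty. I'll carry it to the free bench spot right of the scale.

```bash

python3 -m inch '[{"ax":0,"ay":2,"az":0.5,"dx":-5,"dy":20,"dz":2,"fingers":0},{"ax":0,"ay":7,"az":1,"dx":-16,"dy":60,"dz":7,"fingers":0},{"ax":0,"ay":12,"az":2,"dx":-30,"dy":110,"dz":15,"fingers":0},{"ax":-0.5,"ay":16,"az":3,"dx":-45,"dy":165,"dz":25,"fingers":0},{"ax":-0.8,"ay":19,"az":4,"dx":-60,"dy":222,"dz":36,"fingers":0},{"ax":-1,"ay":19.6,"az":5,"dx":-67,"dy":278,"dz":45,"fingers":0},{"ax":-1.2,"ay":19.6,"az":5.9,"dx":-74,"dy":332,"dz":65,"fingers":0},{"ax":-1.2,"ay":19.6,"az":5.9,"dx":-80,"dy":376,"dz":90,"fingers":0}]'
python3 - <<'E'
from kin import *
from held import *
p,Rt=tcp_from_scoop([.53,-.52,.02],0,0,22); delta(p,Rt)
s=snap("wrist","v_w.png"); o=get_obs()
for phi in(22,24): print(phi,*[x.round(1).tolist() for x in heldproj(s,o,phi,[(62.5,50,0),(62.5,-50,0),(38,8,84)])])
E
```

```text
clock: 25.15
tool_pos: [0.535, -0.5122, 0.1594]
orientation: [180.0, -21.6, 0.1]
force: [0.6, -0.0, -3.6]
opening: 0.0159
clock 25.15 d [-32.9   7.8  75.1] a [0.   0.39 0.09] F [ 0.6 -0.  -3.6] open 15.9 pos [ 0.535  -0.5122  0.1594] rpy [ 1.80e+02 -2.16e+01  1.00e-01] q [-35.8  21.9  -3.2 -16.8 -48.4 135.3]
22 [[253.7, 171.1], [378.7, 171.4], [303.3, 185.0]] [-0.0, 0.7, 0.1]
24 [[254.2, 174.9], [378.1, 175.2], [303.4, 184.9]] [-0.0, 2.7, 0.1]
```

View pics/v_w.png

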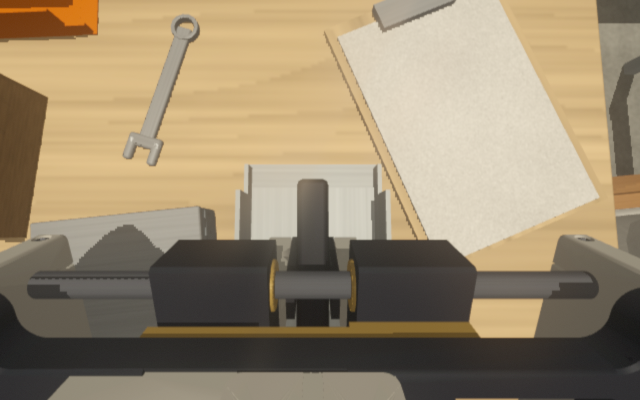

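```bash

python3 - <<'E'
from kin import *
from held import *
s=snap("wrist"); t=snap("top")
np.set_printoptions(precision=3,suppress=True)
for y in (-.52,-.505):
  c=np.array([[.5925,y-.05,0],[.4675,y-.05,0],[.5925,y+.05,0]])
  print(proj(s,c).round(1).tolist(),proj(t,c).round(1).tolist())
for u in((328,35),(405,200),(428,240),(205,210)): print(u,atz(s,u,0.01)[:2])
p,Rt=tcp_from_scoop([.52,-.512,.02],0,0,22); delta(p,Rt)
E
```

```text
[[362.0, 184.8], [363.7, 301.7], [270.7, 184.9]] [[474.2, 173.2], [477.1, 214.8], [440.7, 174.0]]
[[348.3, 184.8], [349.5, 301.7], [257.0, 184.9]] [[469.2, 173.4], [472.1, 214.9], [435.7, 174.1]]
(328, 35) [ 0.759 -0.533]
(405, 200) [ 0.575 -0.614]
(428, 240) [ 0.533 -0.637]
(205, 210) [ 0.564 -0.402]
clock 25.3 d [-39.1   1.   68.9] a [-0.16  0.66 -0.12] F [-0.4  1.2 -2.9] open 15.5 pos [ 0.533 -0.511  0.156] rpy [-179.8  -21.3   -0.1] q [-35.8  22.   -3.3 -16.7 -48.4 135.1]
```

```bash

python3 -m inch '[{"ax":0,"ay":0.6,"az":0,"dx":-12,"dy":1,"dz":20,"fingers":0},{"ax":0,"ay":0.6,"az":0,"dx":-28,"dy":1,"dz":48,"fingers":0},{"ax":-0.1,"ay":0.6,"az":0,"dx":-39,"dy":1,"dz":69,"fingers":0},{"ax":-0.1,"ay":0.6,"az":0,"dx":-43,"dy":1,"dz":78,"fingers":0},{"ax":-0.1,"ay":0.6,"az":0,"dx":-45,"dy":1,"dz":83,"fingers":0},{"ax":-0.1,"ay":0.6,"az":0,"dx":-45,"dy":1,"dz":83,"fingers":0}]'
python3 - <<'E'
from kin import *
from held import *
p,Rt=tcp_from_scoop([.52,-.512,.0],0,0,22); delta(p,Rt)
s=snap("wrist"); o=get_obs()
cv2.imwrite("pics/w_w.png",s["image"][:,:,::-1])
for phi in(21,23): print(phi,*[x.round(1).tolist() for x in heldproj(s,o,phi,[(62.5,50,0),(62.5,-50,0)])])
E
```

```text
clock: 26.05
tool_pos: [0.5241, -0.5106, 0.0665]
orientation: [179.8, -22.3, 0.1]
force: [-0.4, -0.8, -4.3]
opening: 0.0156
clock 26.05 d [-5.3  1.3  7.7] a [ 0.13 -0.29  0.11] F [-0.4 -0.8 -4.3] open 15.6 pos [ 0.5241 -0.5106  0.0665] rpy [ 1.798e+02 -2.230e+01  1.000e-01] q [-36.9  26.5  -8.2 -21.1 -39.  141.6]
21 [[247.9, 164.9], [376.8, 164.9]] [0.1, -1.3, -0.2]
23 [[248.5, 168.8], [376.2, 168.8]] [0.0, 0.7, -0.2]
```

View pics/w_w.png

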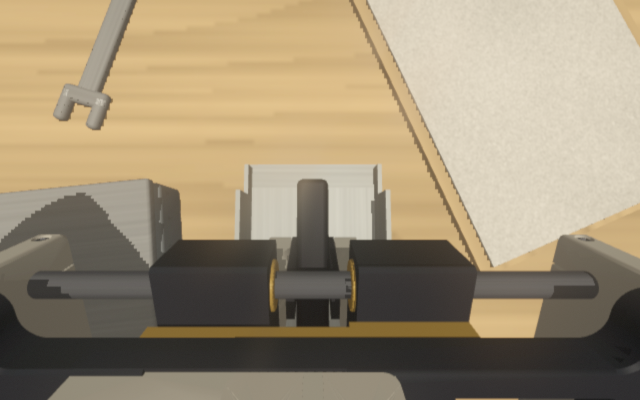

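```bash

python3 -m inch '[{"ax":0,"ay":0,"az":0,"dx":-1.5,"dy":0,"dz":4,"fingers":0},{"ax":0,"ay":0,"az":0,"dx":-2.6,"dy":0,"dz":6.5,"fingers":0},{"ax":0,"ay":0,"az":0,"dx":-3.3,"dy":0,"dz":8.2,"fingers":0},{"ax":0,"ay":0,"az":0,"dx":-3.3,"dy":0,"dz":8.2,"fingers":0}]'

```

```text
clock: 26.6
tool_pos: [0.5243, -0.5111, 0.0586]
orientation: [179.8, -22.4, 0.1]
force: [0.4, 2.3, 4.7]
opening: 0.0161
```

In contact with the bench, so I'll release and retreat.

```bash

python3 -m inch '[{"ax":0,"ay":0,"az":0,"dx":0,"dy":0,"dz":-0.5,"fingers":45},{"ax":0,"ay":0,"az":0,"dx":0,"dy":0,"dz":-0.5,"fingers":45},{"ax":0,"ay":0,"az":0,"dx":0,"dy":0,"dz":-0.5,"fingers":45},{"ax":0,"ay":0,"az":0,"dx":0,"dy":0,"dz":-10,"fingers":60},{"ax":0,"ay":0,"az":0,"dx":0,"dy":0,"dz":-45,"fingers":60},{"ax":0,"ay":0,"az":0,"dx":0,"dy":0,"dz":-100,"fingers":60},{"ax":0,"ay":0,"az":0,"dx":0,"dy":0,"dz":-150,"fingers":60},{"ax":0,"ay":0,"az":0,"dx":0,"dy":0,"dz":-180,"fingers":60}]'
python3 -m inch '[{"ax":0,"ay":0,"az":0,"dx":0,"dy":0,"dz":0,"fingers":60},{"ax":0,"ay":0,"az":0,"dx":0,"dy":0,"dz":0,"fingers":60}]'
python3 - <<'E'
from h import *
snap("wrist","x_w.png"); snap("top","x_t.png"); s=snap("scene","x_s.png"); print(get_obs()["force"])
E
```

```text
clock: 27.6
tool_pos: [0.4547, -0.511, 0.2276]
orientation: [179.7, -22.4, 0.1]
force: [0.4, -0.9, -0.1]
opening: 0.0602
clock: 27.85
tool_pos: [0.455, -0.51, 0.2236]
orientation: [179.9, -22.3, 0.0]
force: [-0.4, -0.9, -0.5]
opening: 0.0596
[ 0.22614245  0.31145984 -0.11152122]
```

View pics/x_w.png

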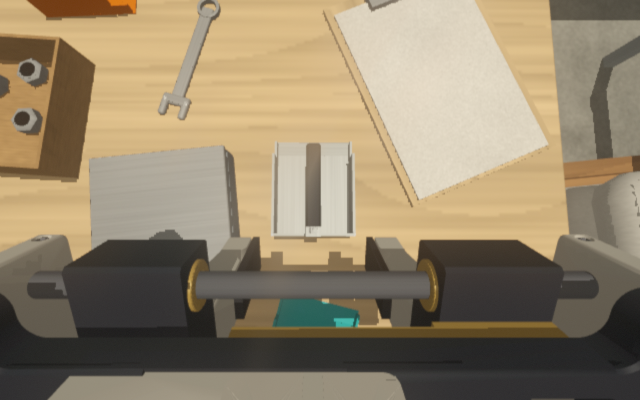

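View pics/x_t.png

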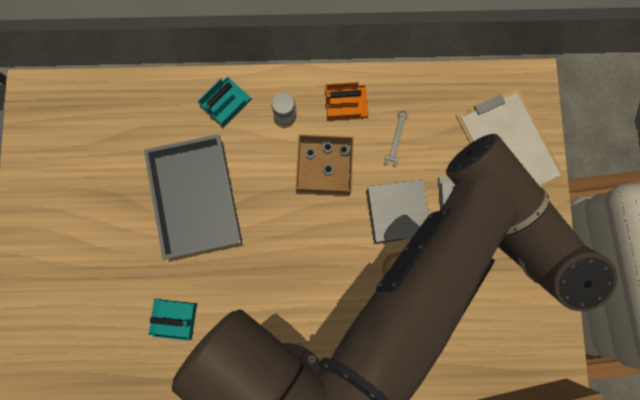

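View pics/x_s.png

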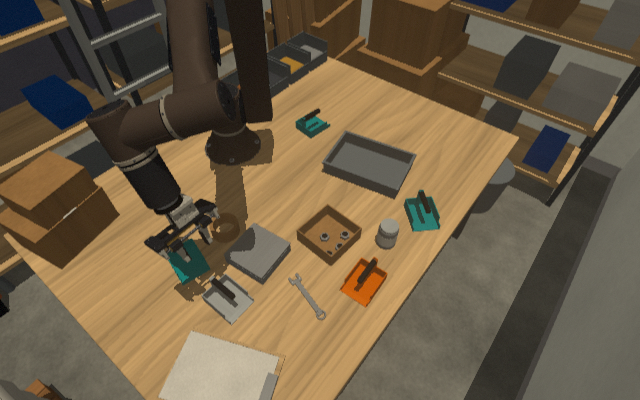

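The scoop stands upright at (313,190) in the wrist view and at (228,298) in the scene view. All four nuts are in the carton. The tin, tape and wrench are where they were at the start, and nothing touches the arm.

```bash
python3 -c "
from plant import *
print(close_job(), get_obs()['clock'])"
```

```text
the job is handed in; nothing more can be done
the job is handed in; nothing more can be done
```

The job is done and handed in, finishing at about 28 s of the 72 s allowed.

- **Scooping:** I drove the scoop along the tote floor into its corner and picked up all four nuts. The fingers stayed well above them.
- **Weighing:** I stood the filled scoop centred on the scale's platter, let go and backed off for about 1.5 s.
- **Emptying:** I took the scoop again with the gripper leaned back 22° and tipped it to about 70° over the carton. All four nuts fell in.
- **Putting down:** I set the scoop upright on the free bench to the right of the scale and let go.

**Last checks:** The final pictures show four nuts in the carton, an empty tote, and the scoop upright and released. Judged by eye, the tin and wrench had not moved; the arm hid part of the tape roll, but it still showed in its place. The force reading was near zero with the gripper clear.

**What did not go to plan:**
- **Lift out of the tote:** The tilted lift came close to a joint alignment limit, so the arm ran about 40 mm off its path. The scoop also turned about 8° in the grip. No nut was lost, and I allowed for the turn when placing the scoop on the scale.
- **Final spot:** I had meant to put the scoop back near where it started. The arm could not reach there with the leaned grip, so I used the spot by the scale instead.

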